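# Clear the jar, swing out the turret hook, hang the profile template

## Task

First take the blue-lidded jar out from under the wooden rack's overhang and stand it upright on the round cork mat. Then gently turn the rack's steel swivel hook out from the side until it comes up against its stop, and after that lift the profile template out of its slotted stand and hang it by its rectangular hole in the crook of the hook, hanging free and still. Leave the white-lidded jar, the grey clay lump and the mug where they are.

Things in the scene. Friction and masses are not known exactly. Their poses are not given: they have to be found in the camera images.
- jar: Round plaster-white jar with a ribbed blue lid, 50 mm diameter, 62 mm tall, loose. It stands on the bench below the end of the hook, at the front edge of the rack's overhang, where the template will hang. Origin at the centre of its underside, z up.
- mat: Round cork mat fixed to the bench, 120 mm diameter, 4 mm thick. Origin at the centre of its underside.
- rack: Fixed light-wood rack. Origin on the bench straight below the hook's turning axis; -x points out of its open front to the robot, +y to its left seen from the robot. Back panel 35 mm behind the origin. Its tray overhangs the hook: 260 mm wide, from 65 mm in front of the origin to the panel, underside 235 mm above the bench, top 300 mm; no side walls below it.
- hook (a joint): Turn of the swivel hook, rad. 0 = against its stop (wanted, end of travel). Growing values swing its end to the rack's right (-y); push it towards the rack's +y side. Stays by friction where left (about 1.5 N at its end moves it). Where the stop stands varies unseen: within 0.13 rad either way of the rack's -x. Feel for it, with no more than 35 N.
- hook_seat (a point): Crook of the hook: centre line of its 8 mm round steel bar at the low spot where things hang, 89 mm from the turning axis, 140 mm above the bench. +x points along the hook to the axis, z up. Up to 70 mm from the axis the bar lies 4 mm higher; past the crook its end turns up (96 to 108 mm from the axis), top 17 mm above this point.
- template: Loose, 165 mm tall, 0.2 kg: aluminium plate 6 mm thick, 90 mm wide, lower edge notched; hole 40 mm wide (y) and 38 mm high (75 to 113 mm above the origin) in a 60 mm wide frame; on top a dark wooden grip 30 mm wide (y), 14 mm thick (x), 123 to 165 mm up. Origin: centre of the lower edge; x normal to the plate, z to the grip. Starts upright in the stand, leaning up to 0.15 rad.
- eye (a point): Point on the template, 109 mm above its origin in the middle of the hole's width, 4 mm below the hole's upper edge: it coincides with the hook's crook when the template hangs there.
- grip (a point): Middle of the template's wooden grip, 146 mm above its origin; axes as the template. Take it across its 30 mm width.
- stand: Fixed wooden block 90 x 130 mm with a slot along its y (10 mm wide, 98 mm long) that holds the template's lower edge upright; slot floor 12 mm above the bench, cheeks up to 40 mm. The template is lifted at least 35 mm straight up to leave it. Origin at the centre of its underside.
- white_jar: Bystander: jar with a white lid, 50 mm diameter, 72 mm tall, right of the rack. Origin at the centre of its underside. Leave it alone.
- maquette: Bystander: lump of grey clay, 80 mm wide, 86 mm tall, left of the rack. Origin at its underside. Leave it alone.
- mug: Bystander: white mug 79 mm wide (114 with its handle), 89 mm tall, far right of the rack. Origin at its underside. Leave it alone.
- turret_axis (a point): Point on the hook's vertical turning axis, 140 mm above the rack's origin. The tray above bars a tool coming straight down on the jar or the hung template: it must lean back to the robot, 25 to 45 degrees from vertical, about the line between its fingers. Take the template with the lean it will be hung with.
Mind the look-alikes: they are no part of the job. Leave any yellow look-alike of the jar alone.

How it is judged:
On the way, in this order (a step that is already met when the one before it is completed fails the run):
1. the jar stands upright on the cork mat, let go (horizontal distance between jar and mat below 0.035 m and angle between jar's own z axis and vertical below 0.1 rad and height (world z) of jar below 0.008 m and contact force between the fingers and jar below 0.1 N), for 0.2 s.
2. the hook is turned out against its stop (within 0.04 rad) (value of joint hook below 0.04 rad), for 0.2 s.
At the end, for the whole second after the job is handed in: Template hangs by its hole: site eye within 15 mm of the crook, upright within 0.2 rad, at rest (0.03 m/s, 0.4 rad/s), bearing on the hook over 0.5 N; hook within 0.08 rad of its stop; jar upright (0.1 rad) on the mat, centres within 35 mm (distance between eye and hook_seat below 0.015 m and angle between template's own z axis and vertical below 0.2 rad and linear speed of template below 0.03 m/s and angular speed of template below 0.4 rad/s and contact force between template and hook above 0.5 N and value of joint hook below 0.08 rad and horizontal distance between jar and mat below 0.035 m and angle between jar's own z axis and vertical below 0.1 rad and height (world z) of jar below 0.008 m); the robot touches nothing.
It fails at once if a bystander (white-lidded jar, clay lump, mug) is moved more than 20 mm (distance of any of white_jar, maquette, mug from where it was at the start of the episode above 0.02 m).
It fails at once if the jar is tipped over (more than 1.2 rad) (angle between jar's own z axis and vertical above 1.2 rad).
It fails at once if the hook is pushed with more than 35 N (contact force between the fingers and hook above 35 N).
It also fails if it takes over 72 s, if anything falls off the work surface, if the arm or the gripper's body presses on something with over 40 N, if the wrist force passes 120 N, or if a joint passes its speed limit or range.

## Robot

A 6-joint arm with a two-finger parallel gripper is mounted at the origin on a cart in front of the work surface, level with it; the furniture and walls round the work are solid. World frame = base frame: x ahead of the robot, y to its left, z up, the work surface at z = 0. Lengths are in m, angles in rad, forces in N, time in s.
With the tool pointing down it reaches from about 0.3 to 1 m from the base axis. Payload 5.1 kg.
Tool frame: the origin (TCP) lies midway between the tips of the shut fingers; the grasp point (between the pads) lies 19 mm behind it; z points along the fingers, y is the direction in which the jaws open and shut (so a half turn about z gives the same grasp; the last joint's range is limited). The gripper opens to 95 mm and grips with 3 to 60 N. Pads are 20 mm wide; open, the fingers measure 119 mm over their backs; the gripper's body (75 mm by 180 mm) begins 59 mm behind the grasp point.
Start: joints at [-1.191, 0.124, 1.65, -0, 1.367, -0.083], TCP at [0.29, -0.582, 0.215] pointing down, gripper open.
Joint ranges: [-2.61, 2.61], [-1.02, 2.33], [0.03, 2.71], [-1.35, 4.49], [0.32, 2.68], [-2.91, 2.91]. Speed limits (rad/s): [2.57, 2.57, 3.14, 3.14, 3.14, 3.14].

## Interface

Orientations are given as a unit quaternion [x, y, z, w].
In Python, from station import observe, grab_frame, hand_in gives the robot as it stands. The module is installed in compiled form; this text tells all that it offers.
- The arm moves only by the tool jog_arm, never from a script. Its arguments are lists of equal length, an entry for each row: "delta_pos": the shift along the world's x, y, z in cm, a list of three; "rot": the turn, a rotation vector about the world's x, y, z in degrees, a list of three; "hand": the finger opening in cm, from 0 to 9.51. In form: {"delta_pos": [[x, y, z], ...], "rot": [[ax, ay, az], ...], "hand": [hand, ...]}. A call has 1 to 12 rows; each row is the pose to reach, as a shift and turn from the pose measured when the call began; what a row does not reach only later rows make up. A row lasts 1/10 s, in which the tool goes at most 50 mm and 8.59 degrees, less where a joint would pass 70% of its speed; a pose out of reach is approached as far as the arm can. A call with a gripper value outside its range is refused whole. The fingers move at their own pace and stop on an object; the grip force is fixed at half the most. Time passes only in rows, so rows that repeat a pose let the fingers close. It gives the time, the measured TCP pose, the force and the opening at its end, in the units of the state.
- observe(): the state, without advancing time (a new reading comes with each control period).
- grab_frame(name): name is "scene" or "top" or "wrist"; returns a dict with "image" (420x560x3 uint8, red, green, blue), "K" (3x3 intrinsics, pixels), "R" (3x3) and "t" (3): a world point X has camera coordinates R X + t. Camera axes: x right, y down, z forward; pixel columns grow to the right and rows downward; lengths in m; the calibration is good to about 2 mm. A picture is of the moment at which its call begins. There is no depth.
- hand_in(): hands the job in, once; it reports no verdict.
The state is a dict: "time_s": time; "joint_pos": joint angles; "qd": joint speeds; "tau": joint torques, N m; "tool_pos": TCP position; "eef_rot": TCP orientation; "contact_force": force on the tool from outside, world axes, zero at the start; "wrist_torque": the same for the moment, N m; "gripper_width": finger opening in m.
Only numpy, scipy, OpenCV 4.12 (cv2) and the standard library are available. Lean on these libraries where they do the work, as an engineer would, in place of code of your own. Each camera call takes 0.05 s, during which the arm holds its last target.

## Working session

There is one attempt and no reset: what is moved stays moved. The work goes in short steps, Python scripts to look and compute and a tool call to move; the robot and the scene stay as the last step left them, time stands still between calls to the robot, and variables do not carry over. Pictures are saved under pics/ and viewed, and the job is handed in when it is done.

Besides the shell and the picture viewer there is one more tool, called after ">>>" as a command line: name --argument value ..., lists and objects as JSON in quotes. jog_arm: Moves the arm, as the interface text tells. Its arguments: {"type":"object","properties":{"delta_pos":{"type":"array"},"rot":{"type":"array"},"hand":{"type":"array"}},"required":["delta_pos","rot","hand"]}

```bash
mkdir -p pics
cat > h.py <<'E'
import numpy as np, cv2, pickle
from station import observe, grab_frame, hand_in
def snap(n,tag):
    f=grab_frame(n); cv2.imwrite(f'pics/{tag}.png',cv2.cvtColor(f['image'],cv2.COLOR_RGB2BGR)); pickle.dump(f,open(f'pics/{tag}.pkl','wb')); return f
def ld(tag): return pickle.load(open(f'pics/{tag}.pkl','rb'))
def proj(f,X):
    X=np.atleast_2d(np.array(X,float)); c=X@np.array(f['R']).T+np.array(f['t']); p=c@np.array(f['K']).T; return p[:,:2]/p[:,2:]
def ray(f,uv):
    R=np.array(f['R']);t=np.array(f['t']); o=-R.T@t; d=R.T@np.linalg.inv(f['K'])@np.array([uv[0],uv[1],1.]); return o,d/np.linalg.norm(d)
def onz(f,uv,z):
    o,d=ray(f,uv); return o+d*(z-o[2])/d[2]
def tri(*a):
    A=np.zeros((3,3));b=np.zeros(3)
    L=[ray(f,uv) for f,uv in a]
    for o,d in L:
        P=np.eye(3)-np.outer(d,d);A+=P;b+=P@o
    X=np.linalg.solve(A,b); return X,[np.linalg.norm((np.eye(3)-np.outer(d,d))@(X-o)) for o,d in L]
def crop(tag,x0,y0,x1,y1,out,s=4):
    im=cv2.imread(f'pics/{tag}.png')[y0:y1,x0:x1]; cv2.imwrite(f'pics/{out}.png',cv2.resize(im,None,fx=s,fy=s,interpolation=cv2.INTER_CUBIC))
E
python3 - <<'E'
from h import *
for n in ['scene','top','wrist']:
    f=snap(n,n+'0'); R=np.array(f['R']); print(n,-R.T@f['t'],R[2])
print(observe())
E
```

```text
scene [-0.17998346  0.85791066  0.62584796] [ 0.59671693 -0.70302423 -0.38689254]
top [ 0.43597097 -0.03450211  1.40554273] [ 0.12070432  0.00822786 -0.99265441]
wrist [ 0.3577356  -0.5482481   0.38361802] [-0.24019871 -0.11810071 -0.96351274]
{'time_s': 0.15, 'joint_pos': array([-1.19061382e+00,  1.24329960e-01,  1.65134907e+00,  1.04893074e-05,
        1.36749888e+00, -8.26281424e-02]), 'qd': array([ 1.42742963e-03, -2.47307224e-03, -5.35448683e-03,  1.22707769e-03,
       -9.80920876e-04, -5.64243686e-05]), 'tau': array([ 4.61086693e-04, -4.18191540e+01, -3.60471225e+01,  7.75249978e-02,
        4.69120836e-02, -1.00568179e-04]), 'tool_pos': array([ 0.2899782 , -0.58117947,  0.21369247]), 'eef_rot': array([ 9.73344989e-01,  2.29344509e-01, -1.12411495e-04, -7.84634245e-04]), 'contact_force': array([ 0.41446726, -0.31635029,  0.63295594]), 'wrist_torque': array([-0.03667688,  0.02588932, -0.05222364]), 'gripper_width': 0.09491166391226863}
```

View pics/scene0.png

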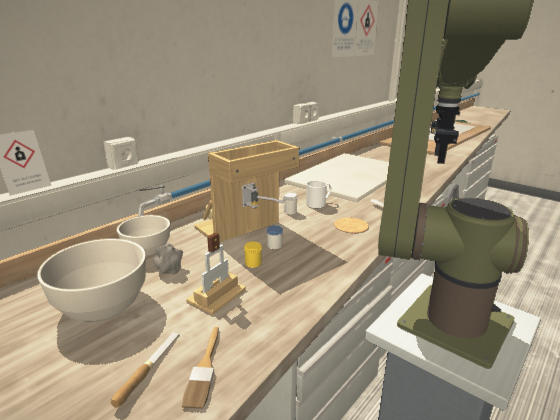

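View pics/top0.png

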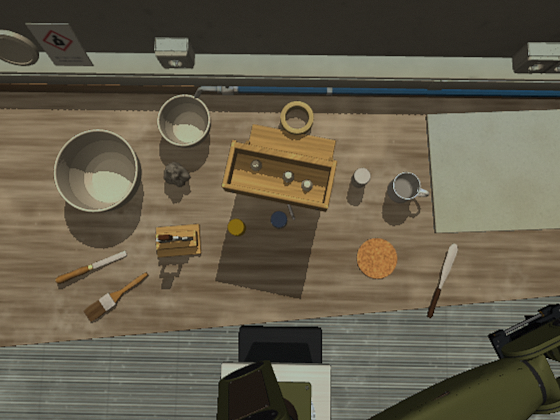

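View pics/wrist0.png

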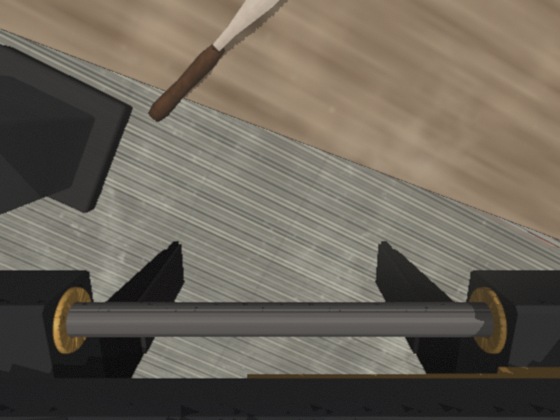

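Blue-lidded jar: scene (275,237), top (279,219). The look-alikes are a yellow jar at scene (253,254), top (236,227), and a white-lidded one at top (362,176). The blue lid near the hook fits the description. I'll confirm it with crops.

Run:
```python
from h import *
crop('top0',215,135,345,245,'c_top',6)
crop('scene0',185,140,320,320,'c_scene',4)
```

```text
(no output)
```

View pics/c_top.png

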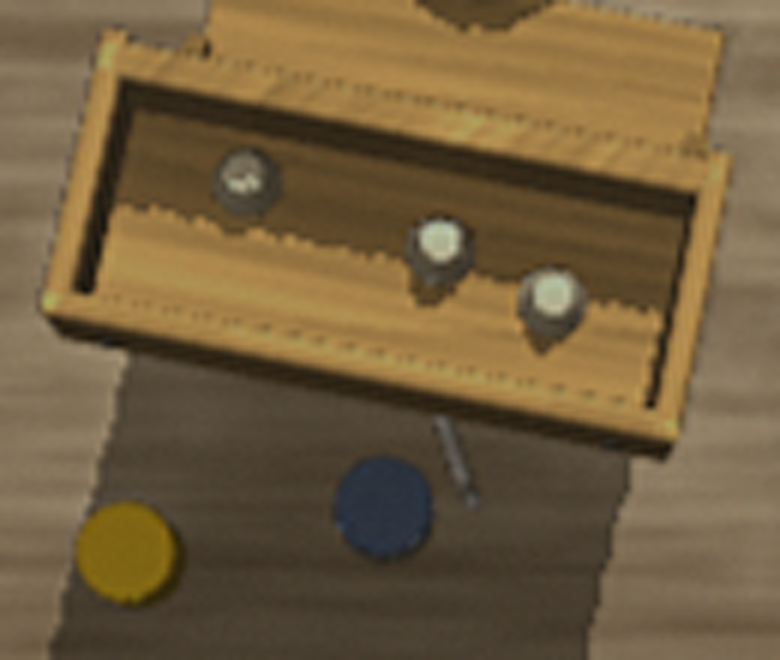

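View pics/c_scene.png

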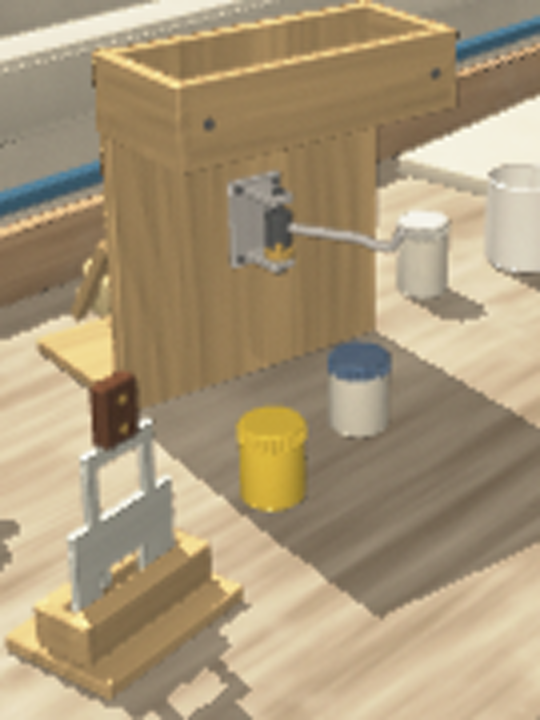

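The blue-lidded jar is confirmed. It stands beside the tip of the steel hook, in front of the tray edge, at top (279,219). The yellow jar is further left. Next I measure positions.

Run:
```python
from h import *
t=ld('top0');s=ld('scene0')
print('rack corners', [onz(t,p,0.3).round(4) for p in [(222.5,185.5),(327,207),(232.5,140.8),(336.2,160.8)]])
print('jar tri',tri((t,(278.8,219.5)),(s,(275,229))), 'z62',onz(t,(278.8,219.5),.062))
im=cv2.cvtColor(t['image'],cv2.COLOR_RGB2HSV)
m=cv2.inRange(im,(5,100,90),(18,255,255));m[:, :345]=0;m[:, 410:]=0;m[:230]=0
ys,xs=np.nonzero(m);print(len(xs));c=cv2.minEnclosingCircle(np.c_[xs,ys].astype(np.float32));print('mat',c,onz(t,c[0],.004))
print('yellow',onz(t,(215+127/6,135+553/6),.062))
for n,p in dict(white=(362,175),mug=(407,186),maq=(176,173)).items(): print(n,onz(t,p,.07))
crop('top0',140,210,220,300,'c_tt',8)
crop('scene0',185,225,255,315,'c_ts',8)
```

```text
rack corners [array([0.622 , 0.1267, 0.3   ]), array([ 0.574, -0.123,  0.3  ]), array([0.7318, 0.1061, 0.3   ]), array([ 0.6861, -0.1444,  0.3   ])]
jar tri (array([ 0.56550727, -0.00395831,  0.05689837]), [np.float64(0.0005806164088087094), np.float64(0.0005806164088087791)]) z62 [ 0.56547463 -0.00371594  0.062     ]
1349
mat ((374.70513916015625, 273.76495361328125), 36.501426696777344) [ 0.41442045 -0.28851197  0.004     ]
yellow [0.54150656 0.11829135 0.062     ]
white [ 0.69741197 -0.24188495  0.07      ]
mug [ 0.66713483 -0.3711166   0.07      ]
maq [0.69543049 0.29627221 0.07      ]
```

View pics/c_tt.png

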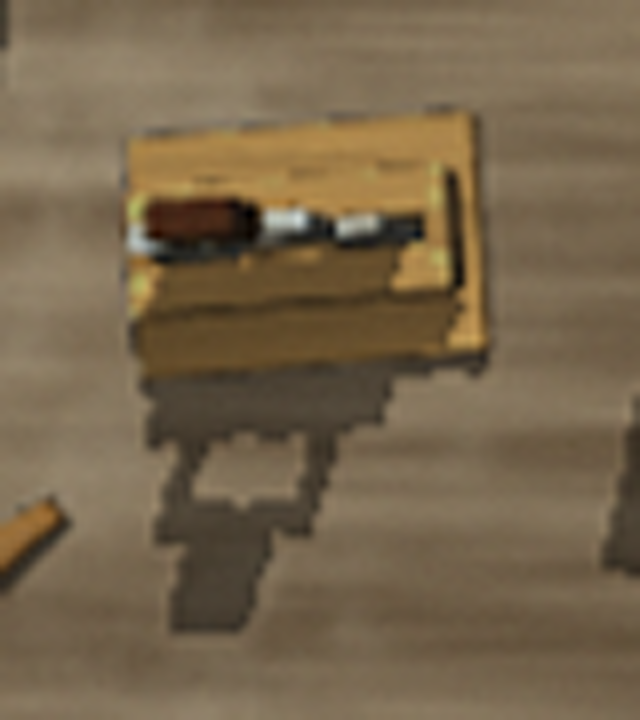

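View pics/c_ts.png

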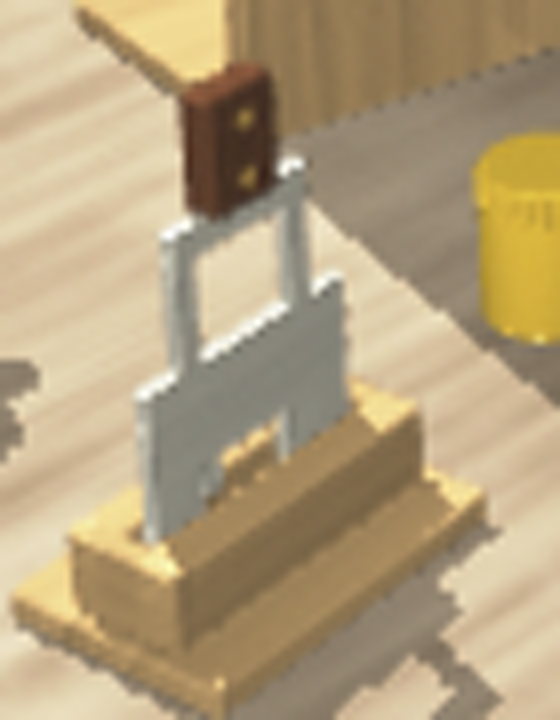

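```bash
cat >> h.py <<'E'
from scipy.spatial.transform import Rotation as Rot
def tgt(lean,psi):
    l,p=np.radians([lean,psi]); z=np.array([np.sin(l)*np.cos(p),np.sin(l)*np.sin(p),-np.cos(l)]); x=np.array([np.cos(l)*np.cos(p),np.cos(l)*np.sin(p),np.sin(l)])
    return Rot.from_matrix(np.c_[x,np.cross(z,x),z])
def plan(grasp,lean,psi,back=0.019):
    "grasp point target -> delta cm, rotvec deg"
    o=observe(); R=tgt(lean,psi); tcp=np.array(grasp)+R.as_matrix()[:,2]*back
    d=(tcp-o['tool_pos'])*100; r=np.degrees((R*Rot.from_quat(o['eef_rot']).inv()).as_rotvec())
    print('tcp',tcp.round(4),'delta_cm',d.round(2),'rot',r.round(2)); return d,r
def where():
    o=observe();M=Rot.from_quat(o['eef_rot']).as_matrix(); print('t',round(o['time_s'],2),'tcp',o['tool_pos'].round(4),'grasp',(o['tool_pos']-.019*M[:,2]).round(4),'lean',np.degrees(np.arccos(-M[2,2])).round(2),'psi',np.degrees(np.arctan2(M[1,0],M[0,0])).round(2),'y',M[:,1].round(3),'F',o['contact_force'].round(2),'w',round(o['gripper_width'],4),'q',o['joint_pos'].round(2))
E
python3 - <<'E'
from h import *
t=ld('top0');s=ld('scene0')
im=cv2.cvtColor(t['image'],cv2.COLOR_RGB2HSV)
m=cv2.inRange(im,(5,90,90),(20,255,255));n,l,st,ce=cv2.connectedComponentsWithStats(m)
for i in range(1,n):
    if st[i,4]>200: print(st[i],ce[i],onz(t,ce[i],.004))
print('tip', [tri((t,(294.2,218.3)),(s,p)) for p in [(283.5,201)]], onz(t,(294.2,218.3),.15),onz(t,(288.3,205),.144))
plan((.44,0.0,.16),38,-10)
E
```

```text
[ 210  124  128   85 5623] [281.86501867 164.98755113] [ 0.7377217  -0.00876954  0.004     ]
[  0 168  51  12 384] [ 22.72916667 174.51822917] [0.69673445 0.77980261 0.004     ]
[155 223  47  34 974] [179.05749487 239.43737166] [0.50670656 0.29456022 0.004     ]
[ 310  237  133   42 2325] [372.95053763 258.25763441] [ 0.45989783 -0.28363409  0.004     ]
[  0 261  68  14 477] [ 38.37316562 268.22431866] [0.41479326 0.70944173 0.004     ]
[ 23 264  70  19 294] [ 61.95918367 274.78231293] [0.39664136 0.63773463 0.004     ]
[530 266  30  14 233] [547.55793991 272.65236052] [ 0.42579543 -0.79740572  0.004     ]
[105 272  43  30 364] [122.37087912 285.95879121] [0.36683784 0.45631606 0.004     ]
[171 277  71  23 616] [206.25811688 288.53896104] [0.36332902 0.20795296 0.004     ]
[248 289  75  12 320] [281.23125 295.525  ] [ 0.34663109 -0.013503    0.004     ]
[323 293  45   8 215] [345.12093023 296.42790698] [ 0.34706973 -0.20124525  0.004     ]
tip [(array([ 0.56350982, -0.04593868,  0.13935645]), [np.float64(0.0020001589831572316), np.float64(0.0020001589831572806)])] [ 0.56086069 -0.04705388  0.15      ] [ 0.597413   -0.03063659  0.144     ]
tcp [ 0.4515 -0.002   0.145 ] delta_cm [16.15 57.91 -6.87] rot [  5.46 -38.24 -35.18]
```

>>> jog_arm --delta_pos '[[3, 10, 2], [6, 20, 2], [8, 30, 0], [10, 40, -2], [12, 48, -4], [16, 58, -6], [16, 58, -6], [16, 58, -6], [16, 58, -6], [16, 58, -6], [16, 58, -6], [16, 58, -6]]' --rot '[[0.8, -6.4, -6], [1.6, -12.8, -12], [2.4, -19, -17.5], [3.2, -25.6, -23.5], [4, -32, -29], [5.5, -38.2, -35.2], [5.5, -38.2, -35.2], [5.5, -38.2, -35.2], [5.5, -38.2, -35.2], [5.5, -38.2, -35.2], [5.5, -38.2, -35.2], [5.5, -38.2, -35.2]]' --hand '[9.5, 9.5, 9.5, 9.5, 9.5, 9.5, 9.5, 9.5, 9.5, 9.5, 9.5, 9.5]'

```text
time_s: 1.35
tool_pos: [0.4433, -0.0235, 0.1574]
eef_rot: [0.942, -0.083, 0.324, 0.028]
contact_force: [0.1, -0.9, -0.4]
gripper_width: 0.0949
```

Run:
```python
from h import *
where(); snap('wrist','w1'); snap('scene','s1')
```

```text
t 1.35 tcp [ 0.4433 -0.0235  0.1574] grasp [ 0.4318 -0.0215  0.1724] lean 37.99 psi -10.05 y [-0.174 -0.985 -0.001] F [ 0.1  -0.91 -0.44] w 0.0949 q [-0.17 -0.85  2.57 -0.    0.75  1.57]
```

View pics/w1.png

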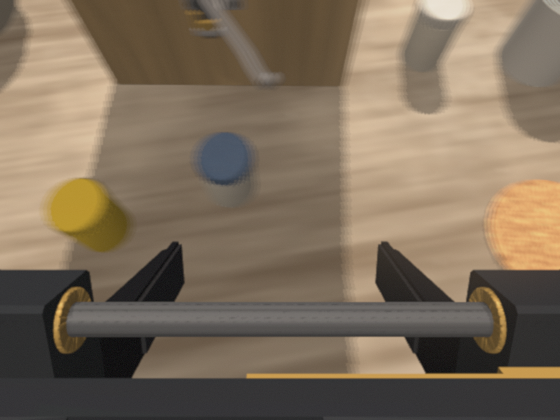

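View pics/s1.png

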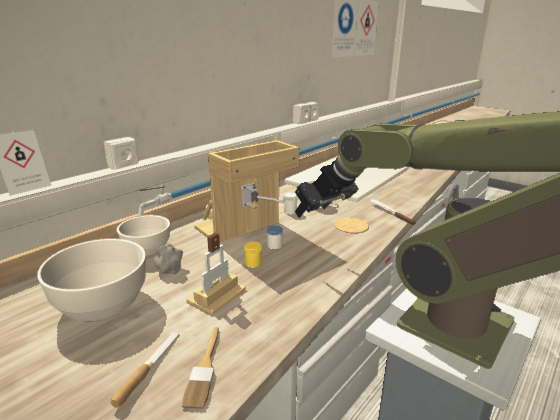

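The wrist view was still moving. It shows the blue jar at (225,160), the yellow jar at (85,212), the hook tip at (268,76) and the mat at the right. I'll let it settle and take it again.

>>> jog_arm --delta_pos '[[0, 2, 0], [0, 2, 0], [0, 2, 0]]' --rot '[[0, 0, 0], [0, 0, 0], [0, 0, 0]]' --hand '[9.5, 9.5, 9.5]'

```text
time_s: 1.75
tool_pos: [0.4429, 0.0013, 0.1554]
eef_rot: [0.943, -0.076, 0.322, 0.026]
contact_force: [1.3, -0.4, 0.6]
gripper_width: 0.0949
```

Run:
```python
from h import *
where(); snap('wrist','w2')
crop('w2',140,0,340,220,'c_w2',3.5)
```

```text
t 1.75 tcp [0.4429 0.0013 0.1554] grasp [0.4315 0.0032 0.1704] lean 37.66 psi -9.24 y [-0.16  -0.987 -0.001] F [ 1.3  -0.36  0.56] w 0.0949 q [-0.09 -0.84  2.57 -0.06  0.75  1.67]
```

View pics/w2.png

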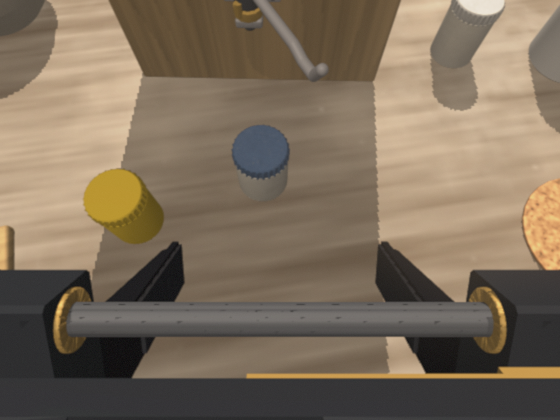

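View pics/c_w2.png

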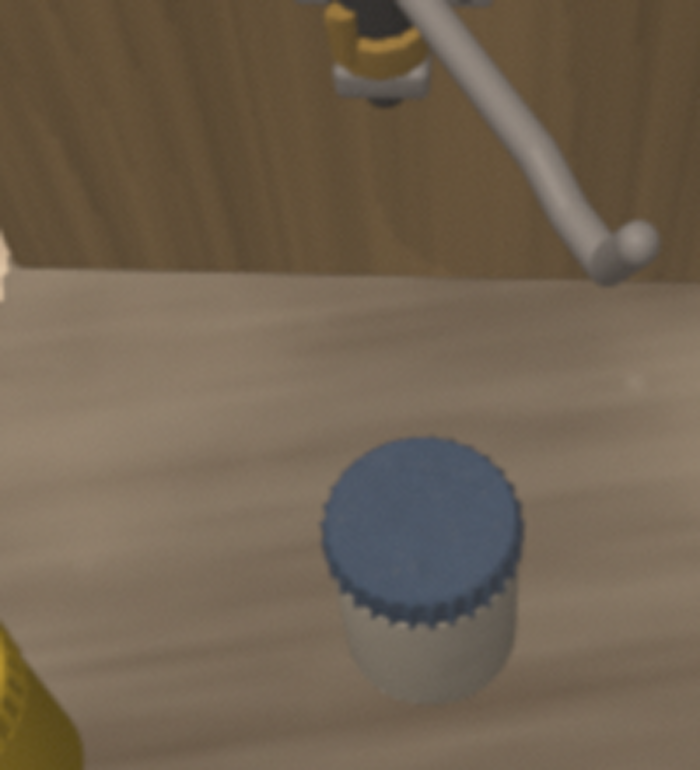

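Blue lid centre at (261,149) in the wrist view, hook tip end at (322,69).

Run:
```python
from h import *
t=ld('top0');s=ld('scene0');w=ld('w2')
print('lid',tri((t,(278.8,219.5)),(s,(275,229)),(w,(260.9,149.1))),tri((t,(278.8,219.5)),(w,(260.9,149.1))))
print('tip',tri((t,(294,218)),(w,(321.7,69))))
print(plan((.535,0,.10),38,-10));
```

```text
lid (array([ 0.5661225 , -0.00367388,  0.05778285]), [np.float64(0.0002464981547807505), np.float64(0.00154314435169849), np.float64(0.0017320990745006576)]) (array([ 0.56551859, -0.00341125,  0.06194263]), [np.float64(0.0003056193816602855), np.float64(0.00030561938166030024)])
tip (array([ 0.56167112, -0.0458212 ,  0.15228489]), [np.float64(0.0007035152400013181), np.float64(0.0007035152400013577)])
tcp [ 0.5465 -0.002   0.085 ] delta_cm [10.35 -0.27 -7.05] rot [-0.11 -0.31 -0.69]
(array([10.35284874, -0.26819207, -7.04671449]), array([-0.10701261, -0.31360929, -0.69199848]))
```

>>> jog_arm --delta_pos '[[4.5, 0, -4], [9, 0, -8], [9, 0, -8], [10.5, -0.2, -9.8], [12, -0.4, -11.6], [13.4, -0.6, -13.4], [13.4, -0.6, -13.4], [13.4, -0.6, -13.4]]' --rot '[[0, 0, 0], [0, 0, 0], [0, 0, 0], [0, 0, 0], [0, 0, 0], [0, 0, 0], [0, 0, 0], [0, 0, 0]]' --hand '[9.5, 9.5, 9.5, 9.5, 9.5, 9.5, 9.5, 9.5]'

```text
time_s: 2.6
tool_pos: [0.5738, -0.0045, 0.0396]
eef_rot: [0.947, -0.08, 0.309, 0.029]
contact_force: [-0.2, 0.3, 0.1]
gripper_width: 0.0949
```

Run:
```python
from h import *
where(); snap('wrist','w3')
```

```text
t 2.6 tcp [ 0.5738 -0.0045  0.0396] grasp [ 0.5628 -0.0025  0.055 ] lean 36.12 psi -9.52 y [-0.169 -0.986  0.005] F [-0.2   0.34  0.09] w 0.0949 q [-0.07 -0.15  2.35 -0.2   0.32  1.84]
```

View pics/w3.png

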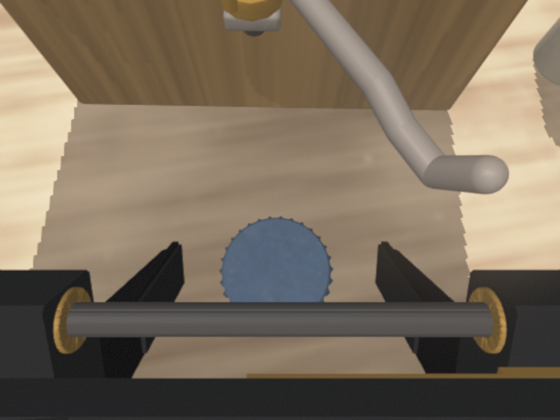

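Joint 5 reached its lower limit (0.32), so the tool stopped at z 0.04. The pose still straddles the jar cleanly, with the lid at (277,268) and the hook tip clear at (490,172). Turning the tool sideways around the jar will free that joint.

Run:
```python
from h import *
plan((.566,-.0035,.055),34,-33);plan((.566,-.0035,.036),34,-33)
```

```text
tcp [ 0.5749 -0.0093  0.0392] delta_cm [ 0.13 -0.52 -0.06] rot [  1.07   1.9  -23.29]
tcp [ 0.5749 -0.0093  0.0202] delta_cm [ 0.13 -0.52 -1.96] rot [  1.07   1.9  -23.29]
```

>>> jog_arm --delta_pos '[[0, -0.1, 0], [0.1, -0.3, 0], [0.1, -0.5, 0], [0.1, -0.5, 0], [0.1, -0.5, -1], [0.1, -0.5, -2], [0.1, -0.5, -2], [0.1, -0.5, -2]]' --rot '[[0.3, 0.6, -7.5], [0.7, 1.3, -15], [1, 2, -23], [1, 2, -23], [1, 2, -23], [1, 2, -23], [1, 2, -23], [1, 2, -23]]' --hand '[9.5, 9.5, 9.5, 9.5, 9.5, 9.5, 9.5, 9.5]'

```text
time_s: 3.45
tool_pos: [0.5732, -0.0096, 0.0185]
eef_rot: [0.918, -0.269, 0.279, 0.083]
contact_force: [-0.3, -1.0, 0.6]
gripper_width: 0.0949
```

Run:
```python
from h import *
where(); snap('wrist','w4')
```

```text
t 3.45 tcp [ 0.5732 -0.0096  0.0185] grasp [ 0.5644 -0.0039  0.0343] lean 33.82 psi -32.58 y [-0.54  -0.842  0.003] F [-0.3 -1.   0.6] w 0.0949 q [ 0.06 -0.03  2.27 -0.72  0.52  2.77]
```

View pics/w4.png

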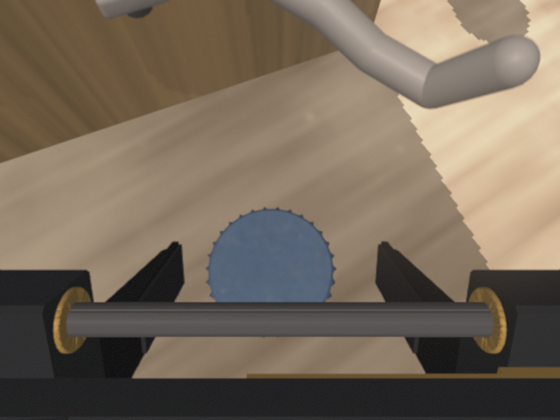

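>>> jog_arm --delta_pos '[[0, 0, 0], [0, 0, 0], [0, 0, 0], [0, 0, 0], [0, 0, 0], [0, 0, 0], [0, 0, 0], [0, 0, 0]]' --rot '[[0, 0, 0], [0, 0, 0], [0, 0, 0], [0, 0, 0], [0, 0, 0], [0, 0, 0], [0, 0, 0], [0, 0, 0]]' --hand '[4.2, 4.2, 4.2, 4.2, 4.2, 4.2, 4.2, 4.2]'

```text
time_s: 4.3
tool_pos: [0.574, -0.0095, 0.0193]
eef_rot: [0.918, -0.269, 0.279, 0.083]
contact_force: [-0.2, -0.3, -0.3]
gripper_width: 0.0477
```

Run:
```python
from h import *
where()
```

```text
t 4.3 tcp [ 0.574  -0.0095  0.0193] grasp [ 0.5651 -0.0037  0.0351] lean 33.89 psi -32.62 y [-0.54  -0.842  0.002] F [-0.18 -0.28 -0.3 ] w 0.0477 q [ 0.06 -0.03  2.27 -0.72  0.52  2.77]
```

>>> jog_arm --delta_pos '[[0, 0, 1], [-1, 0, 2], [-4, 0, 2.5], [-8, 0, 4], [-10, -2, 6], [-11, -5, 7], [-11, -7, 7], [-11, -7, 7]]' --rot '[[0, 0, 0], [0, 0, 0], [0, 0, 0], [0, 0, 0], [0, 0, 0], [0, 0, 0], [0, 0, 0], [0, 0, 0]]' --hand '[4.2, 4.2, 4.2, 4.2, 4.2, 4.2, 4.2, 4.2]'

```text
time_s: 5.1
tool_pos: [0.4636, -0.0812, 0.0905]
eef_rot: [0.917, -0.271, 0.28, 0.083]
contact_force: [-0.4, 0.0, -1.8]
gripper_width: 0.048
```

Run:
```python
from h import *
where(); snap('wrist','w5'); snap('scene','s5'); snap('top','t5')
```

```text
t 5.1 tcp [ 0.4636 -0.0812  0.0905] grasp [ 0.4547 -0.0754  0.1062] lean 33.99 psi -32.86 y [-0.543 -0.84   0.001] F [-0.41  0.04 -1.77] w 0.048 q [-0.14 -0.51  2.5  -0.4   0.65  2.26]
```

View pics/w5.png

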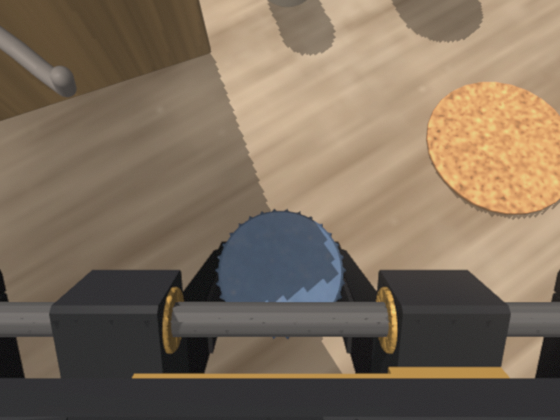

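View pics/s5.png

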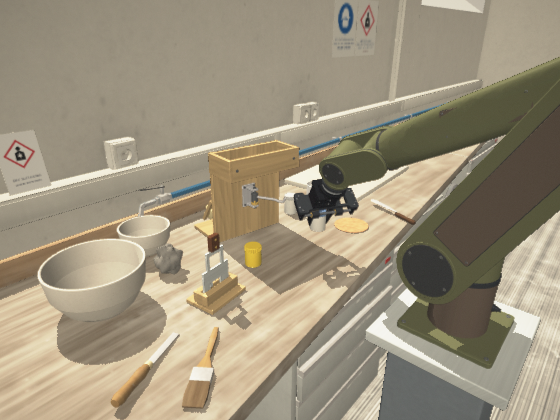

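View pics/t5.png

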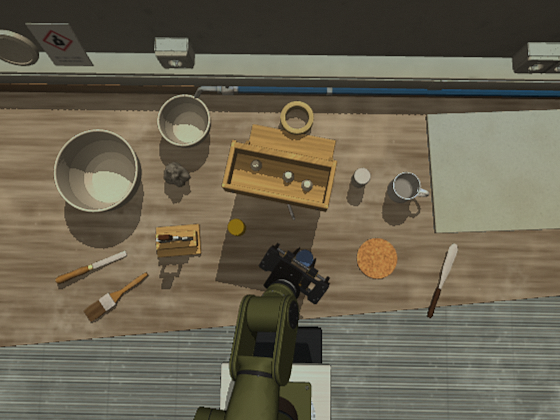

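The jar is held. The mat centre is at top (377,258) and wrist (497,147).

Run:
```python
from h import *
t=ld('t5');w=ld('w5')
im=cv2.cvtColor(t['image'],cv2.COLOR_RGB2HSV)[225:290,345:410]
m=cv2.inRange(im,(5,110,130),(20,255,255));n,l,st,ce=cv2.connectedComponentsWithStats(m);i=1+np.argmax(st[1:,4]);print(st[i],ce[i]+[345,225])
c=st[i,:2]+st[i,2:4]/2-.5+[345,225];print(c)
print(tri((t,(377,258)),(w,(497,147))),onz(t,(377,258),.004),onz(t,c,.004))
M=onz(t,(377,258),.004)
plan((M[0],M[1],.039+.004),34,-33)
```

```text
[  12   13   40   41 1289] [376.65942591 257.65632273]
[376.5 258. ]
(array([ 0.46142887, -0.2976301 , -0.00695275]), [np.float64(0.0003900943795362618), np.float64(0.00039009437953635597)]) [ 0.4608468  -0.29563278  0.004     ] [ 0.46082346 -0.29415195  0.004     ]
tcp [ 0.4698 -0.3014  0.0272] delta_cm [  0.61 -22.22  -6.18] rot [ 0.02 -0.2  -0.3 ]
```

>>> jog_arm --delta_pos '[[0.2, -5, 0], [0.4, -10, 0], [0.6, -15, 0], [0.6, -20, 0], [0.6, -22.1, 0], [0.6, -22.1, -1], [0.6, -22.1, -3], [0.6, -22.1, -5], [0.6, -22.1, -6.2], [0.6, -22.1, -6.5], [0.6, -22.1, -6.5]]' --rot '[[0, 0, 0], [0, 0, 0], [0, 0, 0], [0, 0, 0], [0, 0, 0], [0, 0, 0], [0, 0, 0], [0, 0, 0], [0, 0, 0], [0, 0, 0], [0, 0, 0]]' --hand '[4.2, 4.2, 4.2, 4.2, 4.2, 4.2, 4.2, 4.2, 4.2, 4.2, 4.2]'

```text
time_s: 6.35
tool_pos: [0.47, -0.2984, 0.023]
eef_rot: [0.919, -0.268, 0.278, 0.082]
contact_force: [0.2, 0.3, 0.1]
gripper_width: 0.0476
```

Run:
```python
from h import *
where(); snap('wrist','w6')
```

```text
t 6.35 tcp [ 0.47   -0.2984  0.023 ] grasp [ 0.4611 -0.2927  0.0388] lean 33.74 psi -32.5 y [-0.538 -0.843  0.002] F [0.2  0.27 0.08] w 0.0476 q [-0.7  -0.16  2.38  0.21  0.35  1.26]
```

View pics/w6.png

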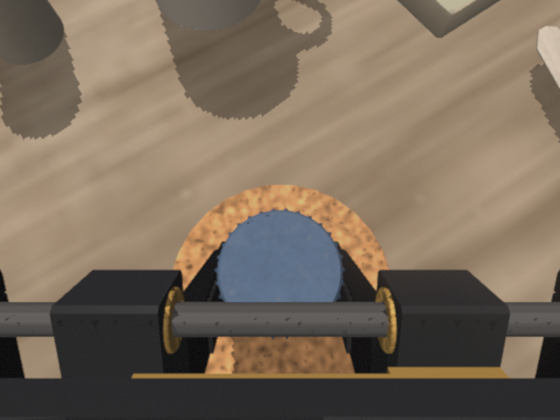

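The jar is centred on the mat and its weight is off the fingers. Releasing, then backing out along the tool axis.

>>> jog_arm --delta_pos '[[0, 0, 0], [0, 0, 0], [0, 0, 0], [0, 0, 0], [0, 0, 0], [0, 0, 0], [-0.9, 0.6, 1.7], [-2.3, 1.5, 4.1], [-4.2, 2.7, 7.5], [-4.2, 2.7, 10], [-4.2, 2.7, 10]]' --rot '[[0, 0, 0], [0, 0, 0], [0, 0, 0], [0, 0, 0], [0, 0, 0], [0, 0, 0], [0, 0, 0], [0, 0, 0], [0, 0, 0], [0, 0, 0], [0, 0, 0]]' --hand '[7, 9.5, 9.5, 9.5, 9.5, 9.5, 9.5, 9.5, 9.5, 9.5, 9.5]'

```text
time_s: 7.5
tool_pos: [0.4299, -0.2736, 0.1293]
eef_rot: [0.917, -0.268, 0.283, 0.084]
contact_force: [0.6, -0.4, 1.4]
gripper_width: 0.0949
```

Run:
```python
from h import *
where(); snap('wrist','w7'); snap('scene','s7')
w=ld('w7');s=ld('s7'); print(proj(w,[[.461,-.293,.066]]))
crop('s7',290,170,400,260,'c_s7',6)
```

```text
t 7.5 tcp [ 0.4299 -0.2736  0.1293] grasp [ 0.4209 -0.2678  0.1449] lean 34.36 psi -32.48 y [-0.539 -0.842  0.003] F [ 0.64 -0.39  1.4 ] w 0.0949 q [-0.72 -0.51  2.43  0.14  0.64  1.33]
[[278.06600756 227.97182604]]
```

View pics/w7.png

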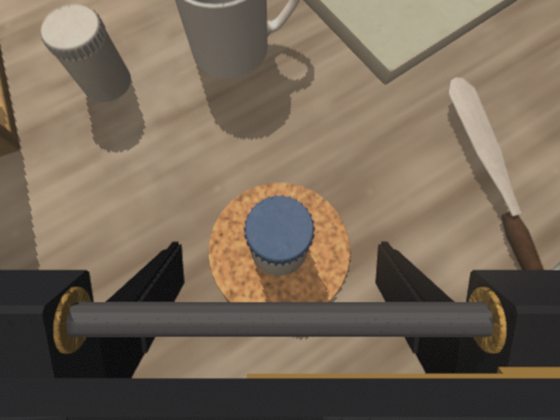

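View pics/c_s7.png

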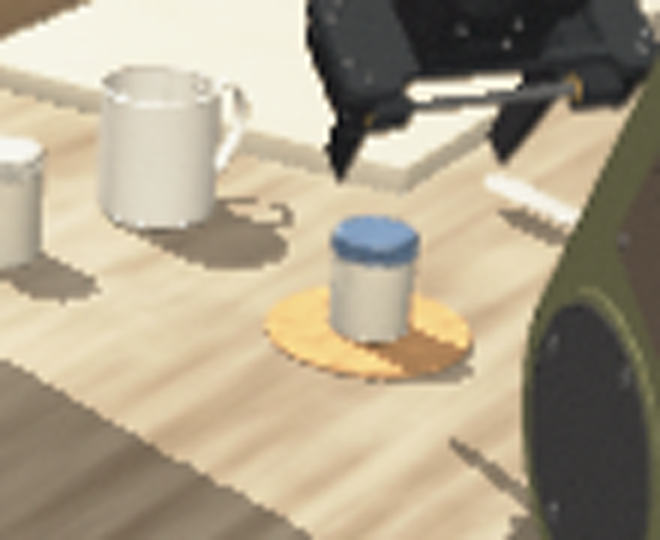

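The jar stands upright, centred on the mat. Next is the hook: I'll compute an arc path for the closed fingertips.

Run:
```python
from h import *
ax=np.array([.662,-.010]); 
t=ld('top0')
print('tip',[tri((ld('w2'),(321.7,69)),(ld('w3'),(490,172))),tri((ld('w3'),(490,172)),(ld('w5'),(64,77)),(t,(294,218)))])
tip=np.array([.562,-.046]); phi0=np.degrees(np.arctan2(tip[1]-ax[1],tip[0]-ax[0])); print('phi0',phi0,np.linalg.norm(tip-ax))
o=observe()
R=tgt(35,-12);z=R.as_matrix()[:,2]
for ph,off in [(phi0,.05),(phi0,.03),(phi0,.016)]+[(p,.016) for p in (-165,-170,-175,-180,-185,-188,-190,-192,-194,-196,-198)]:
    a=np.radians(ph);d=np.array([np.cos(a),np.sin(a)]);n=np.array([d[1],-d[0]])
    P=np.r_[ax+.094*d-n*off,.146]; T=P+.010*z
    print(round(ph,1),T.round(4),((T-o['tool_pos'])*100).round(2))
plan((.5,-.1,.15),35,-12)
```

```text
tip [(array([ 0.56096071, -0.04494292,  0.15362183]), [np.float64(0.000210707332771569), np.float64(0.00021070733277161086)]), (array([ 0.56132338, -0.04581203,  0.15228181]), [np.float64(0.00033880060192392785), np.float64(0.0009197784010116217), np.float64(0.000680441990502484)])]
phi0 -160.20112364547506 0.10628264204469136
-160.2 [ 0.5961 -0.0901  0.1378] [16.8  18.18  1.41]
-160.2 [ 0.5893 -0.0713  0.1378] [16.12 20.07  1.41]
-160.2 [ 0.5846 -0.0581  0.1378] [15.65 21.38  1.41]
-165 [ 0.581  -0.051   0.1378] [15.28 22.09  1.41]
-170 [ 0.5778 -0.0433  0.1378] [14.97 22.86  1.41]
-175 [ 0.5754 -0.0353  0.1378] [14.73 23.66  1.41]
-180 [ 0.5736 -0.0272  0.1378] [14.55 24.47  1.41]
-185 [ 0.5726 -0.0189  0.1378] [14.45 25.3   1.41]
-188 [ 0.5723 -0.014   0.1378] [14.42 25.8   1.41]
-190 [ 0.5723 -0.0106  0.1378] [14.42 26.13  1.41]
-192 [ 0.5723 -0.0073  0.1378] [14.42 26.46  1.41]
-194 [ 0.5725 -0.004   0.1378] [14.44 26.79  1.41]
-196 [ 0.5728 -0.0007  0.1378] [14.47 27.13  1.41]
-198 [0.5733 0.0026 0.1378] [14.52 27.46  1.41]
tcp [ 0.5107 -0.1023  0.1344] delta_cm [ 8.26 16.97  1.07] rot [-0.34 -1.13 20.59]
```

>>> jog_arm --delta_pos '[[2, 4, 2], [4, 8, 2], [6, 12, 2], [8, 16, 1], [11, 17, 1], [14.5, 17, 1], [14.5, 17, 1], [14.5, 17, 1], [14.5, 17, 1]]' --rot '[[0, -0.3, 5], [-0.1, -0.6, 10], [-0.2, -0.9, 15], [-0.3, -1.1, 20.6], [-0.3, -1.1, 20.6], [-0.3, -1.1, 20.6], [-0.3, -1.1, 20.6], [-0.3, -1.1, 20.6], [-0.3, -1.1, 20.6]]' --hand '[6, 3, 0, 0, 0, 0, 0, 0, 0]'

```text
time_s: 8.5
tool_pos: [0.5717, -0.1018, 0.1316]
eef_rot: [0.949, -0.1, 0.297, 0.031]
contact_force: [0.8, 0.5, -0.5]
gripper_width: 0.0285
```

Run:
```python
from h import *
where(); snap('wrist','w8'); snap('scene','s8')
crop('s8',210,130,380,260,'c_s8',4.5)
```

```text
t 8.5 tcp [ 0.5717 -0.1018  0.1316] grasp [ 0.5611 -0.0996  0.1472] lean 34.76 psi -12.03 y [-0.208 -0.978 -0.001] F [ 0.84  0.49 -0.51] w 0.0285 q [-0.29 -0.3   2.28  0.09  0.56  1.43]
```

View pics/w8.png

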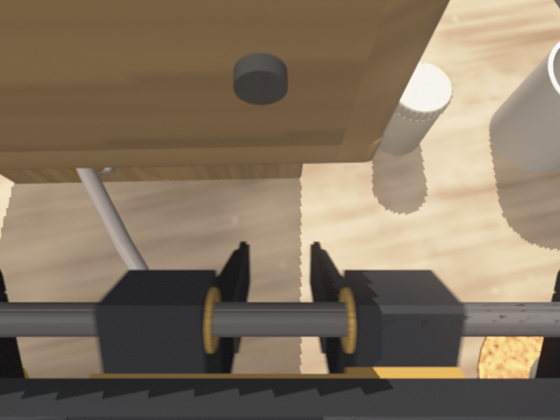

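View pics/c_s8.png

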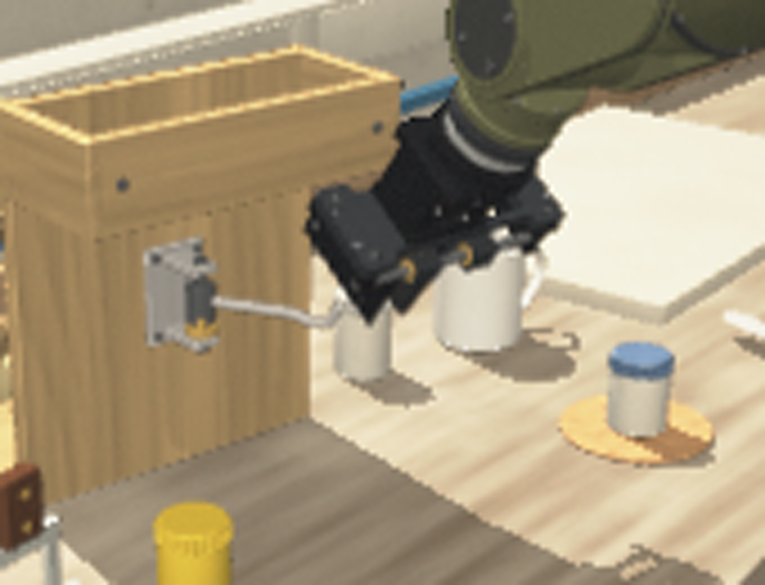

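>>> jog_arm --delta_pos '[[0.4, 0, 0.6], [0.8, 0.5, 0.6], [1, 1, 0.6], [1, 1.5, 0.6], [1, 2, 0.6], [1, 2.5, 0.6], [1, 2.8, 0.6], [1, 2.8, 0.6]]' --rot '[[0, 0, 0], [0, 0, 0], [0, 0, 0], [0, 0, 0], [0, 0, 0], [0, 0, 0], [0, 0, 0], [0, 0, 0]]' --hand '[0, 0, 0, 0, 0, 0, 0, 0]'

```text
time_s: 9.4
tool_pos: [0.582, -0.0735, 0.1388]
eef_rot: [0.949, -0.1, 0.298, 0.031]
contact_force: [0.4, 0.8, -0.6]
gripper_width: 0.0008
```

Run:
```python
from h import *
where(); snap('wrist','w9')
```

```text
t 9.4 tcp [ 0.582  -0.0735  0.1388] grasp [ 0.5713 -0.0713  0.1544] lean 34.89 psi -12.0 y [-0.208 -0.978 -0.   ] F [ 0.4   0.83 -0.62] w 0.0008 q [-0.22 -0.29  2.27  0.01  0.56  1.55]
```

View pics/w9.png

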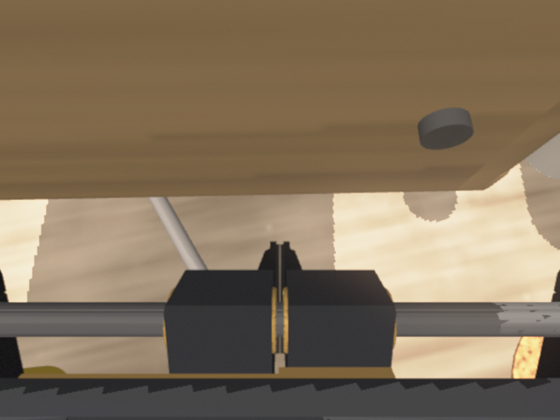

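>>> jog_arm --delta_pos '[[0, 0.4, 0], [0, 0.8, 0], [0, 1.2, 0], [0, 1.6, 0], [-0.1, 2, 0], [-0.2, 2.4, 0]]' --rot '[[0, 0, 0], [0, 0, 0], [0, 0, 0], [0, 0, 0], [0, 0, 0], [0, 0, 0]]' --hand '[0, 0, 0, 0, 0, 0]'

```text
time_s: 10.05
tool_pos: [0.58, -0.0496, 0.139]
eef_rot: [0.949, -0.1, 0.298, 0.031]
contact_force: [-0.6, -1.9, 0.6]
gripper_width: 0.0006
```

Run:
```python
from h import *
where(); snap('scene','s10')
crop('s10',210,130,380,260,'c_s10',4.5)
```

```text
t 10.05 tcp [ 0.58   -0.0496  0.139 ] grasp [ 0.5693 -0.0473  0.1545] lean 34.9 psi -12.01 y [-0.208 -0.978 -0.   ] F [-0.63 -1.87  0.64] w 0.0006 q [-0.16 -0.3   2.27 -0.05  0.57  1.65]
```

View pics/c_s10.png

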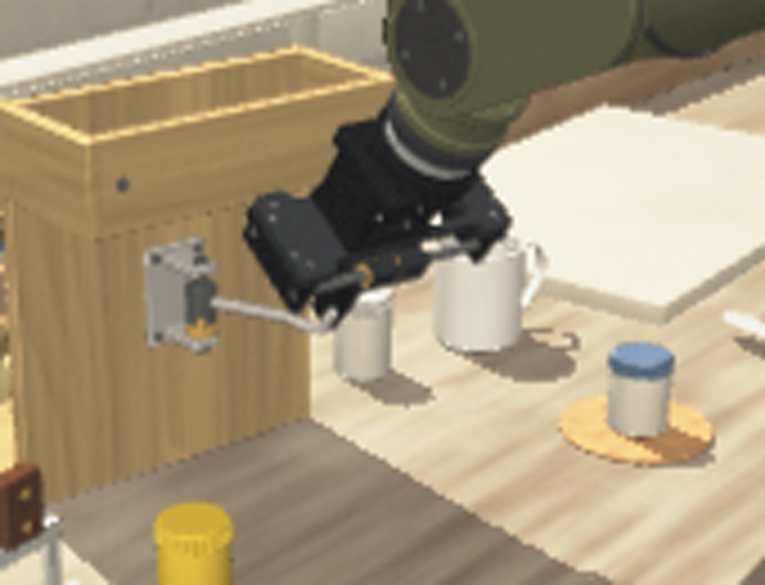

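>>> jog_arm --delta_pos '[[-0.15, 0.4, 0], [-0.3, 0.8, 0], [-0.4, 1.2, 0], [-0.5, 1.6, 0], [-0.6, 2, 0], [-0.65, 2.3, 0]]' --rot '[[0, 0, 0], [0, 0, 0], [0, 0, 0], [0, 0, 0], [0, 0, 0], [0, 0, 0]]' --hand '[0, 0, 0, 0, 0, 0]'

```text
time_s: 10.7
tool_pos: [0.5732, -0.0257, 0.1388]
eef_rot: [0.949, -0.1, 0.298, 0.031]
contact_force: [0.1, -1.0, -0.4]
gripper_width: 0.0004
```

Run:
```python
from h import *
where(); snap('scene','s11'); snap('wrist','w11')
crop('s11',210,130,380,260,'c_s11',4.5)
```

```text
t 10.7 tcp [ 0.5732 -0.0257  0.1388] grasp [ 0.5626 -0.0235  0.1544] lean 34.89 psi -11.99 y [-0.207 -0.978 -0.   ] F [ 0.1  -0.99 -0.37] w 0.0004 q [-0.11 -0.32  2.29 -0.1   0.57  1.74]
```

View pics/c_s11.png

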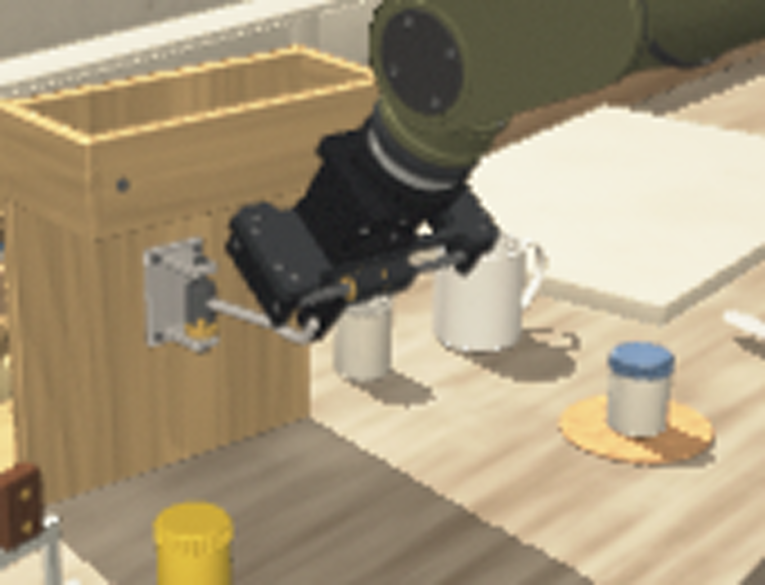

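The hook is following, with light force. Now small steps, watching the force.

>>> jog_arm --delta_pos '[[0, 0.2, 0], [-0.1, 0.4, 0], [-0.1, 0.6, 0]]' --rot '[[0, 0, 0], [0, 0, 0], [0, 0, 0]]' --hand '[0, 0, 0]'

```text
time_s: 11.1
tool_pos: [0.572, -0.0196, 0.1385]
eef_rot: [0.949, -0.099, 0.298, 0.031]
contact_force: [0.2, -0.8, 0.3]
gripper_width: 0.0006
```

>>> jog_arm --delta_pos '[[0, 0.2, 0], [0, 0.4, 0]]' --rot '[[0, 0, 0], [0, 0, 0]]' --hand '[0, 0]'

```text
time_s: 11.3
tool_pos: [0.572, -0.0154, 0.1386]
eef_rot: [0.949, -0.1, 0.298, 0.031]
contact_force: [1.2, -0.7, -0.4]
gripper_width: 0.0002
```

>>> jog_arm --delta_pos '[[0, 0.15, 0], [0, 0.3, 0]]' --rot '[[0, 0, 0], [0, 0, 0]]' --hand '[0, 0]'

```text
time_s: 11.5
tool_pos: [0.5721, -0.0123, 0.1386]
eef_rot: [0.949, -0.099, 0.298, 0.031]
contact_force: [0.9, -2.0, -0.1]
gripper_width: 0.0005
```

>>> jog_arm --delta_pos '[[0, 0.15, 0], [0, 0.3, 0]]' --rot '[[0, 0, 0], [0, 0, 0]]' --hand '[0, 0]'

```text
time_s: 11.7
tool_pos: [0.5721, -0.0092, 0.1386]
eef_rot: [0.949, -0.099, 0.298, 0.031]
contact_force: [1.1, -1.6, 0.7]
gripper_width: 0.0009
```

>>> jog_arm --delta_pos '[[0, 0.15, 0], [0, 0.3, 0]]' --rot '[[0, 0, 0], [0, 0, 0]]' --hand '[0, 0]'

```text
time_s: 11.9
tool_pos: [0.5723, -0.0068, 0.1388]
eef_rot: [0.949, -0.099, 0.298, 0.032]
contact_force: [2.4, -9.4, -1.1]
gripper_width: 0.0008
```

>>> jog_arm --delta_pos '[[0, 0.1, 0], [0, 0.2, 0]]' --rot '[[0, 0, 0], [0, 0, 0]]' --hand '[0, 0]'

```text
time_s: 12.1
tool_pos: [0.5724, -0.0061, 0.139]
eef_rot: [0.949, -0.099, 0.298, 0.033]
contact_force: [2.8, -11.2, -0.5]
gripper_width: 0.0006
```

The stop is felt at about 11 N. Hold briefly, then back off to the right.

>>> jog_arm --delta_pos '[[0, 0, 0], [0, 0, 0], [0, 0, 0], [0, -0.5, 0], [0, -2, 0], [0, -5, 0], [-4, -6, 0], [-8, -6, 2], [-12, -4, 4], [-14, -1, 5], [-14, -1, 5], [-14, -1, 5]]' --rot '[[0, 0, 0], [0, 0, 0], [0, 0, 0], [0, 0, 0], [0, 0, 0], [0, 0, 0], [0, 0, 0], [0, 0, 0], [0, 0, 0], [0, 0, 0], [0, 0, 0], [0, 0, 0]]' --hand '[0, 0, 0, 0, 0, 0, 0, 0, 0, 0, 0, 0]'

```text
time_s: 13.3
tool_pos: [0.4325, -0.0153, 0.1898]
eef_rot: [0.948, -0.098, 0.3, 0.033]
contact_force: [0.2, -0.1, -0.2]
gripper_width: 0.0005
```

Run:
```python
from h import *
where(); snap('wrist','w12'); snap('top','t12')
crop('w12',150,0,350,200,'c_w12',3.8); crop('t12',240,170,340,245,'c_t12',7)
```

```text
t 13.3 tcp [ 0.4325 -0.0153  0.1898] grasp [ 0.4219 -0.013   0.2054] lean 35.07 psi -11.69 y [-0.205 -0.979  0.004] F [ 0.18 -0.06 -0.22] w 0.0005 q [-0.13 -0.87  2.51 -0.06  0.89  1.67]
```

View pics/w12.png

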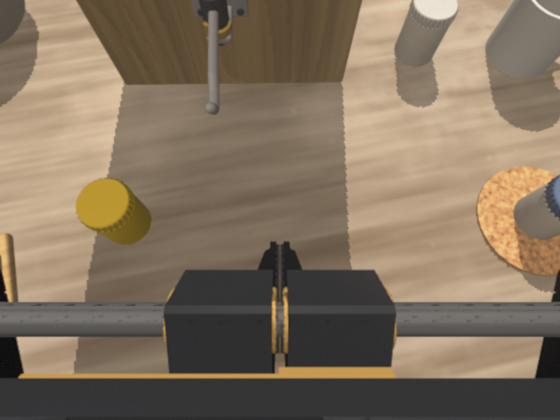

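View pics/c_t12.png

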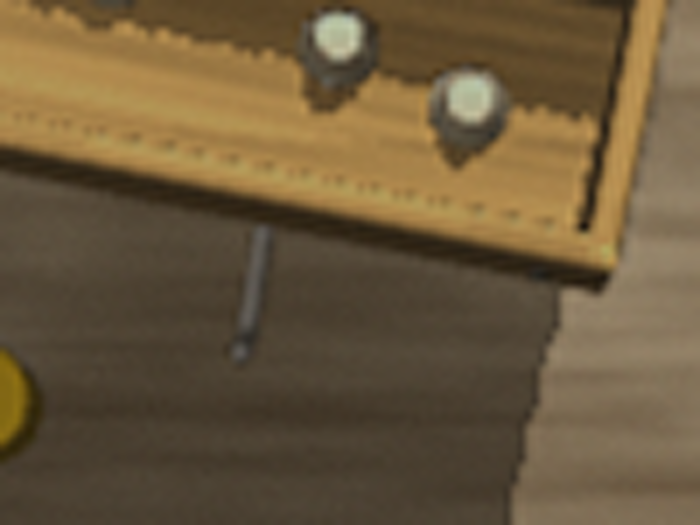

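View pics/c_w12.png

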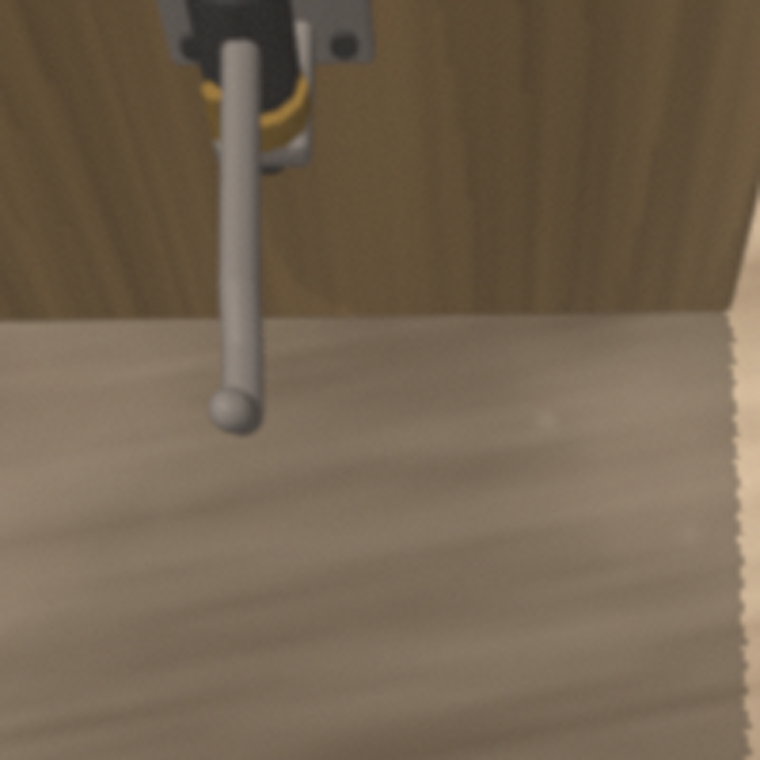

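Run:
```python
from h import *
t=ld('t12');w=ld('w12')
T,e=tri((t,(274.3,219.6)),(w,(212,107)));print('tip',T,e)
ax=np.array([.662,-.010]);v=T[:2]-ax;print(np.linalg.norm(v),np.degrees(np.arctan2(v[1],v[0])))
print('bar pt',onz(t,(240+263/7,170+232/7),.144))
# bar direction from wrist: points along bar on z=.144
```

```text
tip [0.55637982 0.0059942  0.15178298] [np.float64(0.0003011505650704449), np.float64(0.00030115056507045373)]
0.10682432418443187 171.3890460664022
bar pt [ 0.6020508  -0.00147784  0.144     ]
```

The wrist view shows the hook pointing out, tip at (212,107), at about 171°. Now the template: move to view it from the wrist camera.

Run:
```python
from h import *
plan((.42,.26,.25),35,5)
```

```text
tcp [0.4309 0.2609 0.2344] delta_cm [-0.15 27.72  4.61] rot [ 0.24 -0.16 16.97]
```

>>> jog_arm --delta_pos '[[0, 5, 2], [0, 10, 4], [0, 15, 4.6], [0, 20, 4.6], [0, 24, 4.6], [0, 27.5, 4.6], [0, 27.5, 4.6], [0, 27.5, 4.6], [0, 27.5, 4.6]]' --rot '[[0, 0, 3], [0, 0, 6], [0, 0, 9], [0, 0, 12], [0.2, -0.2, 15], [0.2, -0.2, 17], [0.2, -0.2, 17], [0.2, -0.2, 17], [0.2, -0.2, 17]]' --hand '[2, 4, 6, 6.5, 6.5, 6.5, 6.5, 6.5, 6.5]'

```text
time_s: 14.3
tool_pos: [0.4327, 0.2575, 0.2331]
eef_rot: [0.953, 0.041, 0.3, -0.012]
contact_force: [0.0, 0.5, -0.1]
gripper_width: 0.0637
```

Run:
```python
from h import *
where(); snap('wrist','w13'); snap('scene','s13')
```

```text
t 14.3 tcp [0.4327 0.2575 0.2331] grasp [0.4219 0.2566 0.2487] lean 34.93 psi 4.98 y [ 0.086 -0.996  0.002] F [ 0.    0.5  -0.13] w 0.0637 q [ 0.59 -0.57  2.29 -0.36  0.91  2.23]
```

View pics/w13.png

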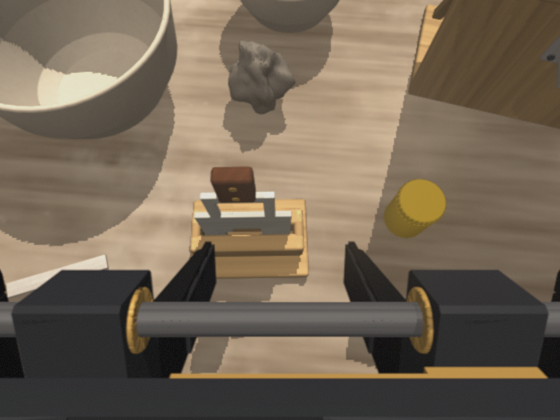

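Run:
```python
from h import *
crop('w13',180,155,320,285,'c_w13',5.5)
crop('s13',185,225,255,315,'c_s13',8)
```

```text
(no output)
```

View pics/c_w13.png

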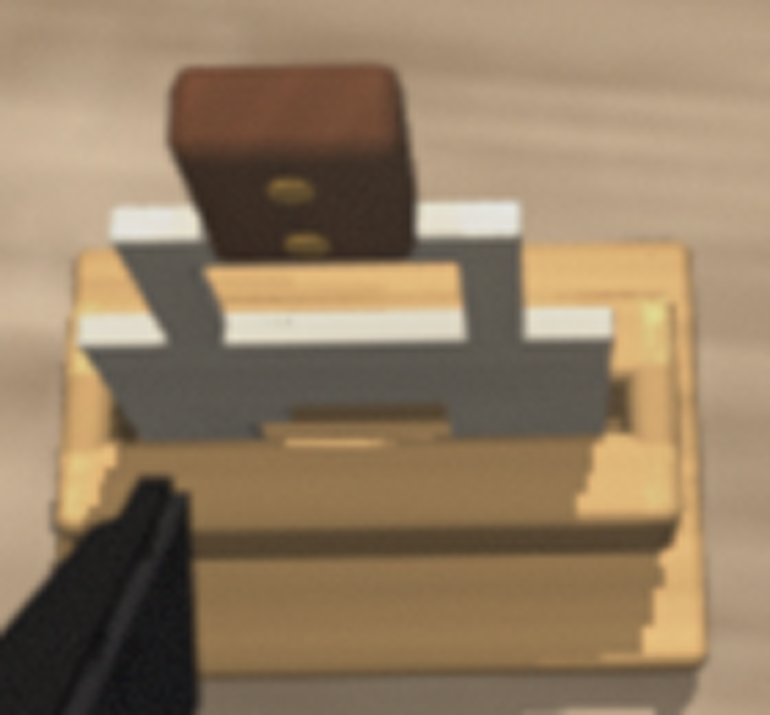

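View pics/c_s13.png

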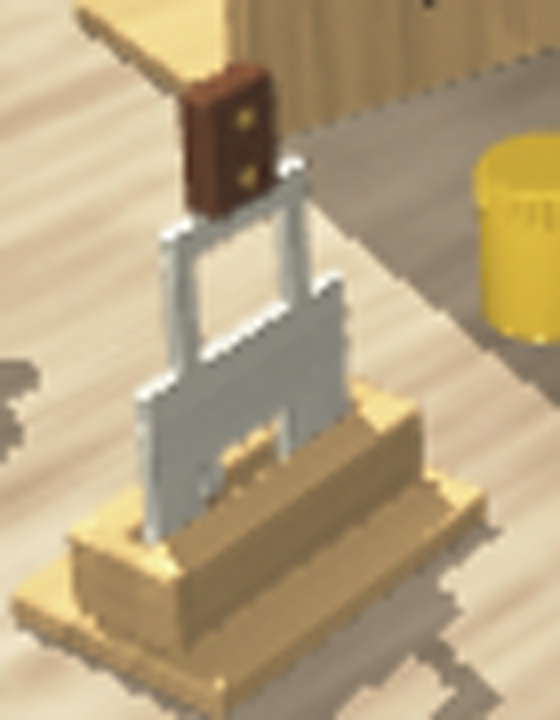

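Template in the wrist view: grip at about (233,183), frame top corners at (201,198) and (275,198), shoulders at (195,218) and (291,217). I'll fit the pose to these corners in both views.

```bash
cat > fit.py <<'E'
from h import *
from scipy.optimize import least_squares
w=ld('w13');s=ld('s13')
W=[((-.007,.015,.123),(213,258)),((-.007,-.015,.123),(412,258)),((-.003,.03,.123),(118,241)),((-.003,-.03,.123),(523,237)),((.003,.03,.123),(112,208)),((.003,-.03,.123),(520,202)),((-.003,.045,.075),(85,347)),((-.003,-.045,.075),(612,341)),((-.003,.02,.075),(227,345)),((-.003,-.02,.075),(467,341)),((.003,.045,.075),(80,316)),((.003,-.045,.075),(612,310))]
S=[((-.003,.03,.123),(165,240)),((-.003,-.03,.123),(301,170)),((-.003,.045,.075),(142,402)),((-.003,-.045,.075),(343,283)),((-.007,.015,.123),(207,216)),((-.007,-.015,.123),(272,183))]
W=[(a,(180+(b[0]+.5)/5.5-.5,155+(b[1]+.5)/5.5-.5)) for a,b in W]
S=[(a,(185+(b[0]+.5)/8-.5,225+(b[1]+.5)/8-.5)) for a,b in S]
def res(p):
    R=Rot.from_euler('ZYX',p[3:])  # yaw, pitch(lean about y), roll
    r=[]
    for f,L,k in ((w,W,1),(s,S,1)):
        X=R.apply([a for a,_ in L])+p[:3]; r.append((proj(f,X)-np.array([b for _,b in L])).ravel()*k)
    return np.concatenate(r)
q=least_squares(res,[.5,.28,.012,.09,0,0],loss='soft_l1',x_scale=[.01,.01,.01,.1,.1,.1])
print(q.x[:3].round(4),np.degrees(q.x[3:]).round(2)); print(res(q.x).reshape(-1,2).round(1).tolist())
R=Rot.from_euler('ZYX',q.x[3:]); print('grip',R.apply([0,0,.146])+q.x[:3],'eye',R.apply([0,0,.109])+q.x[:3])
E
python3 fit.py
```

```text
[0.5035 0.297  0.0103] [ 5.58  1.06 -0.07]
[[0.0, 1.1], [1.2, 0.7], [-1.1, -0.2], [-0.4, -0.3], [0.5, -1.1], [0.1, -0.7], [-1.0, 0.1], [0.2, 0.2], [0.2, 0.2], [-0.4, 0.4], [0.3, -0.3], [0.1, -0.3], [-0.0, 0.5], [-0.1, -0.7], [0.0, 0.2], [-0.2, -0.7], [0.3, 1.3], [0.7, 0.5]]
grip [0.50618014 0.29743744 0.15628623] eye [0.50550331 0.29732694 0.11929259]
```

Run:
```python
from h import *
g=np.array([.5062,.2975,.163]); z=tgt(35,5.6).as_matrix()[:,2]
plan(g-.07*z,35,5.6);plan(g,35,5.6)
```

```text
tcp [0.4771 0.2946 0.2048] delta_cm [ 4.43  3.73 -2.91] rot [0.05 0.02 0.72]
tcp [0.517  0.2986 0.1474] delta_cm [ 8.42  4.12 -8.65] rot [0.05 0.02 0.72]
```

>>> jog_arm --delta_pos '[[2.2, 1.9, -1.4], [4.4, 3.7, -2.9], [4.4, 3.7, -2.9], [5.7, 3.8, -4.8], [7.1, 4, -6.7], [8.4, 4.1, -8.6], [8.4, 4.1, -8.6], [8.4, 4.1, -8.6]]' --rot '[[0, 0, 0.7], [0, 0, 0.7], [0, 0, 0.7], [0, 0, 0.7], [0, 0, 0.7], [0, 0, 0.7], [0, 0, 0.7], [0, 0, 0.7]]' --hand '[6.5, 6.5, 6.5, 6.5, 6.5, 6.5, 6.5, 6.5]'

```text
time_s: 15.2
tool_pos: [0.5168, 0.2974, 0.1483]
eef_rot: [0.953, 0.046, 0.301, -0.014]
contact_force: [-0.2, 0.7, 0.3]
gripper_width: 0.0653
```

Run:
```python
from h import *
where(); snap('wrist','w14'); snap('scene','s14'); crop('s14',170,200,270,320,'c_s14',5)
```

```text
t 15.2 tcp [0.5168 0.2974 0.1483] grasp [0.5059 0.2963 0.1639] lean 35.02 psi 5.54 y [ 0.096 -0.995  0.001] F [-0.24  0.7   0.31] w 0.0653 q [ 0.56 -0.23  2.2  -0.43  0.66  2.31]
```

View pics/w14.png

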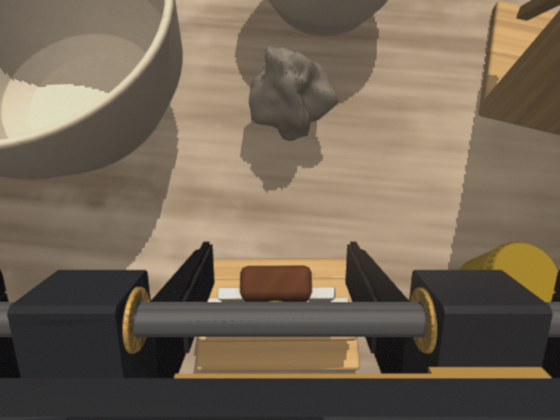

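View pics/c_s14.png

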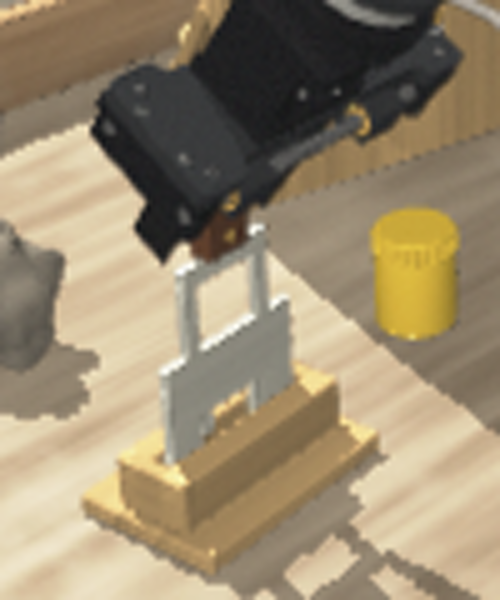

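The grip is centred between the fingers, at (276,283) in the wrist view. Closing.

>>> jog_arm --delta_pos '[[0, 0, 0], [0, 0, 0], [0, 0, 0], [0, 0, 0], [0, 0, 0], [0, 0, 0], [0, 0, 0]]' --rot '[[0, 0, 0], [0, 0, 0], [0, 0, 0], [0, 0, 0], [0, 0, 0], [0, 0, 0], [0, 0, 0]]' --hand '[2.2, 2.2, 2.2, 2.2, 2.2, 2.2, 2.2]'

```text
time_s: 16.0
tool_pos: [0.5171, 0.2984, 0.1498]
eef_rot: [0.952, 0.046, 0.302, -0.015]
contact_force: [-1.0, -0.0, 0.6]
gripper_width: 0.0298
```

>>> jog_arm --delta_pos '[[0, 0, 1], [0, 0, 2], [0, 0, 3.5], [0, 0, 5], [0, 0, 7], [-1, 0, 8.5], [-1, 0, 8.5], [-1, 0, 8.5]]' --rot '[[0, 0, 0], [0, 0, 0], [0, 0, 0], [0, 0, 0], [0, 0, 0], [0, 0, 0], [0, 0, 0], [0, 0, 0]]' --hand '[2.2, 2.2, 2.2, 2.2, 2.2, 2.2, 2.2, 2.2]'

```text
time_s: 16.8
tool_pos: [0.5073, 0.2985, 0.2358]
eef_rot: [0.952, 0.046, 0.302, -0.015]
contact_force: [0.5, -0.3, -2.9]
gripper_width: 0.0298
```

Run:
```python
from h import *
where(); snap('wrist','w15'); snap('scene','s15'); crop('s15',150,150,280,320,'c_s15',4)
plan((.505,.02,.225),35,-9)
```

```text
t 16.8 tcp [0.5073 0.2985 0.2358] grasp [0.4964 0.2975 0.2513] lean 35.22 psi 5.53 y [ 0.097 -0.995 -0.001] F [ 0.51 -0.34 -2.86] w 0.0298 q [ 0.57 -0.34  2.13 -0.37  0.82  2.22]
tcp [0.5158 0.0183 0.2094] delta_cm [  0.9  -27.97  -2.43] rot [  0.03   0.06 -14.56]
```

View pics/c_s15.png

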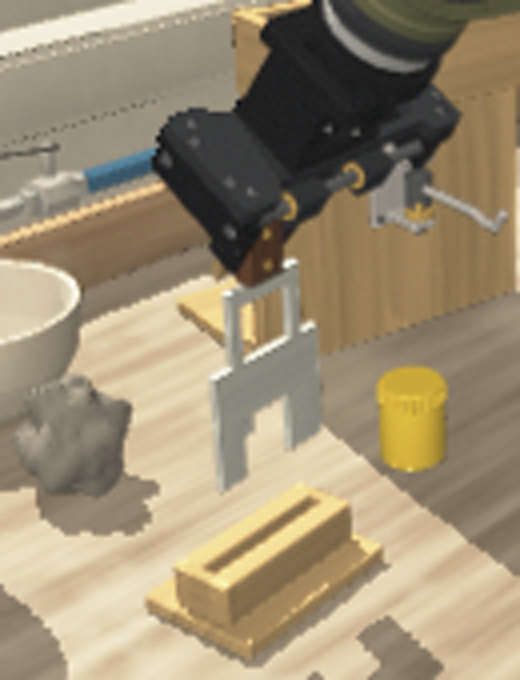

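View pics/w15.png

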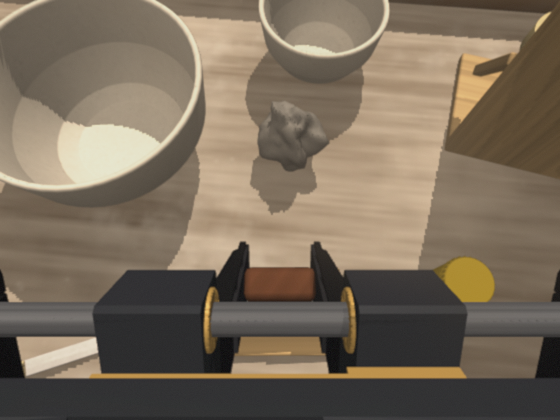

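The template is held and clear of the stand. Moving over in front of the hook, staying high.

>>> jog_arm --delta_pos '[[-0.5, -3, 0], [-1, -7, 0], [-1, -11, 0], [-1, -15, 0], [-1, -19, 0], [-0.5, -23, 0], [-0.2, -26, 0], [-0.2, -28, 0], [-0.2, -28.5, 0], [-0.2, -28.5, 0], [-0.2, -28.5, 0], [-0.2, -28.5, 0]]' --rot '[[0, 0, -1.5], [0, 0, -3.5], [0, 0, -5.5], [0, 0, -7.5], [0, 0, -9.5], [0, 0, -11.5], [0, 0, -13], [0, 0, -14.5], [0, 0, -14.5], [0, 0, -14.5], [0, 0, -14.5], [0, 0, -14.5]]' --hand '[2.2, 2.2, 2.2, 2.2, 2.2, 2.2, 2.2, 2.2, 2.2, 2.2, 2.2, 2.2]'

```text
time_s: 18.1
tool_pos: [0.5047, 0.014, 0.2334]
eef_rot: [0.951, -0.074, 0.3, 0.023]
contact_force: [-0.7, 0.1, -1.9]
gripper_width: 0.0299
```

Run:
```python
from h import *
where(); snap('wrist','w16'); snap('scene','s16'); crop('s16',190,130,350,270,'c_s16',4.5)
```

```text
t 18.1 tcp [0.5047 0.014  0.2334] grasp [0.4939 0.0157 0.2489] lean 35.03 psi -8.83 y [-0.154 -0.988  0.   ] F [-0.66  0.14 -1.91] w 0.0299 q [-0.04 -0.63  2.32 -0.09  0.84  1.72]
```

View pics/c_s16.png

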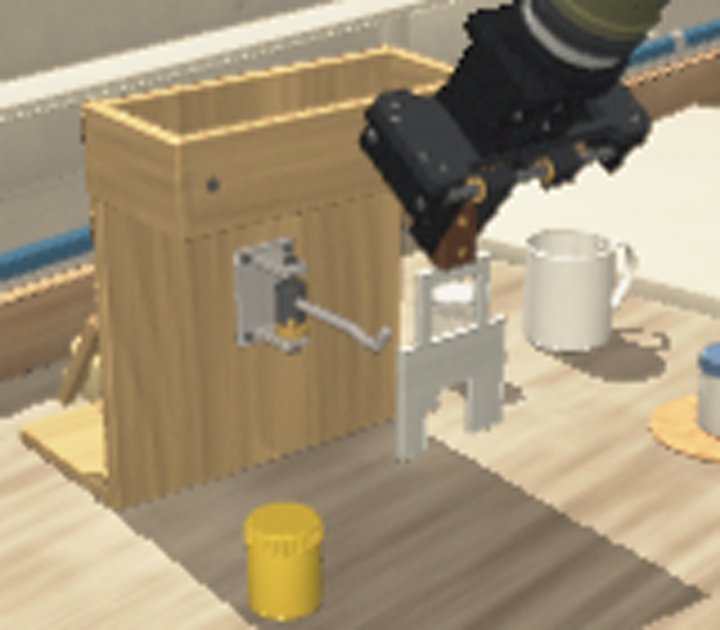

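View pics/w16.png

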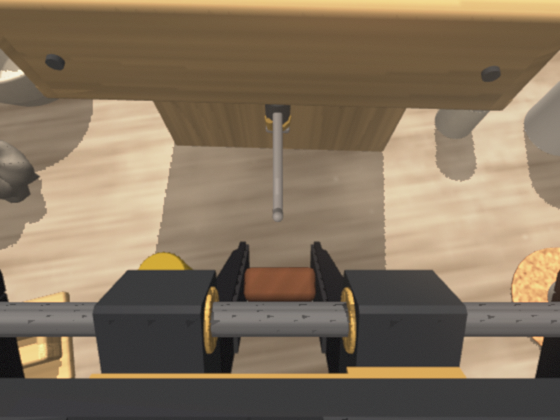

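The hook lies at columns 278–280, lined up with the grip. Lower the hole to hook height in front of the tip.

>>> jog_arm --delta_pos '[[0, 0, -1.5], [0, 0, -3], [0.5, 0, -4.3], [1, -0.1, -4.3], [1, -0.1, -4.3], [1, -0.1, -4.3]]' --rot '[[0, 0, 0], [0, 0, 0], [0, 0, 0], [0, 0, 0], [0, 0, 0], [0, 0, 0]]' --hand '[2.2, 2.2, 2.2, 2.2, 2.2, 2.2]'

```text
time_s: 18.8
tool_pos: [0.5152, 0.013, 0.1912]
eef_rot: [0.951, -0.073, 0.301, 0.023]
contact_force: [0.2, 0.2, -2.3]
gripper_width: 0.03
```

Run:
```python
from h import *
where(); snap('wrist','w17'); f=snap('scene','s17'); crop('s17',230,150,320,250,'c_s17',7)
o=observe(); g=o['tool_pos']-.019*Rot.from_quat(o['eef_rot']).as_matrix()[:,2]
R=Rot.from_euler('Z',np.radians(-8.9)); org=np.r_[g[:2],o['tool_pos'][2]-.1378]
for n,p in dict(topL=(-.003,.03,.123),topR=(-.003,-.03,.123),shL=(-.003,.045,.075),shR=(-.003,-.045,.075),botL=(-.003,.045,0)).items():
    u=proj(f,[R.apply(p)+org])[0]; print(n,u.round(1),((u-[230,150])*7).round(0))
print('hook', ((proj(f,[[.5564,.006,.153],[.5725,.0037,.140]])-[230,150])*7).round(0), org)
```

```text
t 18.8 tcp [0.5152 0.013  0.1912] grasp [0.5044 0.0147 0.2068] lean 35.09 psi -8.82 y [-0.154 -0.988  0.   ] F [ 0.17  0.19 -2.28] w 0.03 q [-0.04 -0.56  2.35 -0.1   0.74  1.73]
topL [279.5 203.2] [346. 373.]
topR [294.9 198.1] [454. 337.]
shL [275.4 219.9] [318. 489.]
shR [298.2 211.7] [477. 432.]
botL [275.3 242.9] [317. 650.]
hook [[315. 367.]
 [291. 384.]] [0.5043943  0.01464129 0.05378498]
```

View pics/c_s17.png

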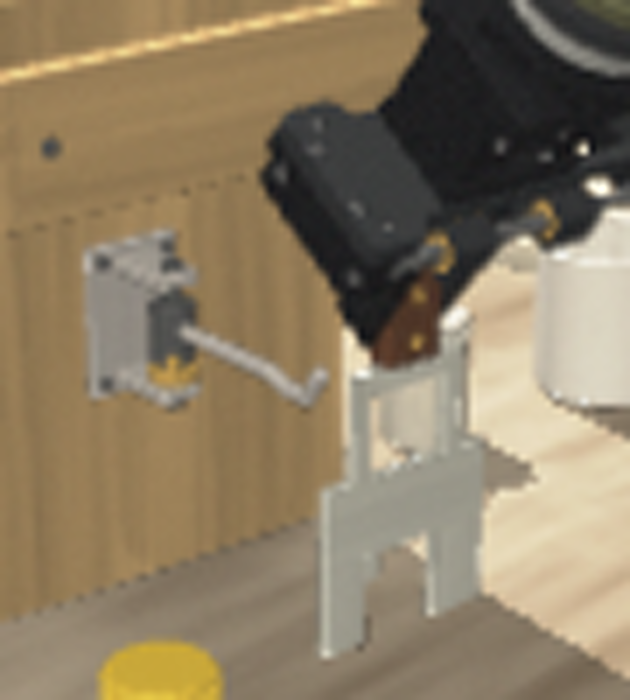

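>>> jog_arm --delta_pos '[[1, -0.2, 0], [2, -0.3, 0], [3, -0.5, 0], [4, -0.6, 0], [5, -0.8, 0], [5, -0.8, 0]]' --rot '[[0, 0, 0], [0, 0, 0], [0, 0, 0], [0, 0, 0], [0, 0, 0], [0, 0, 0]]' --hand '[2.2, 2.2, 2.2, 2.2, 2.2, 2.2]'

```text
time_s: 19.5
tool_pos: [0.5662, 0.0047, 0.1918]
eef_rot: [0.951, -0.074, 0.301, 0.023]
contact_force: [0.2, -0.2, -2.8]
gripper_width: 0.0301
```

Run:
```python
from h import *
where(); f=snap('scene','s18'); crop('s18',230,150,320,250,'c_s18',7); snap('wrist','w18')
```

```text
t 19.5 tcp [0.5662 0.0047 0.1918] grasp [0.5554 0.0064 0.2074] lean 35.13 psi -8.85 y [-0.154 -0.988  0.   ] F [ 0.24 -0.2  -2.82] w 0.0301 q [-0.06 -0.41  2.26 -0.09  0.69  1.72]
```

View pics/c_s18.png

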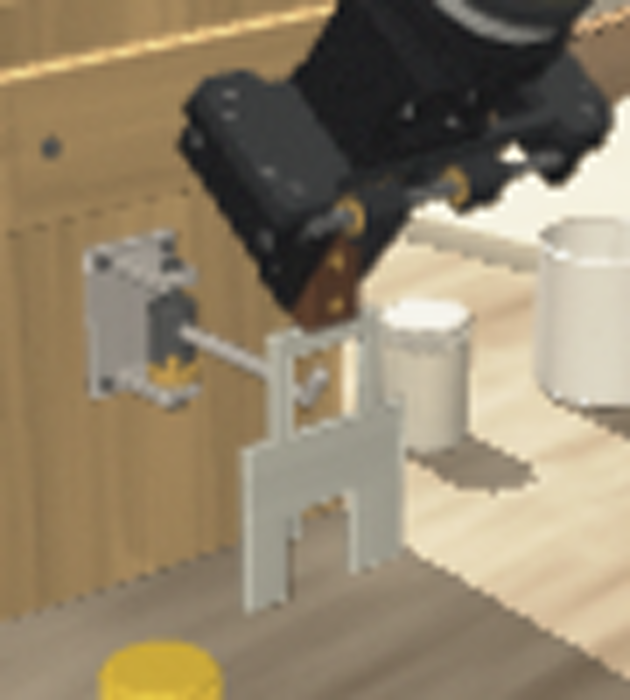

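View pics/w18.png

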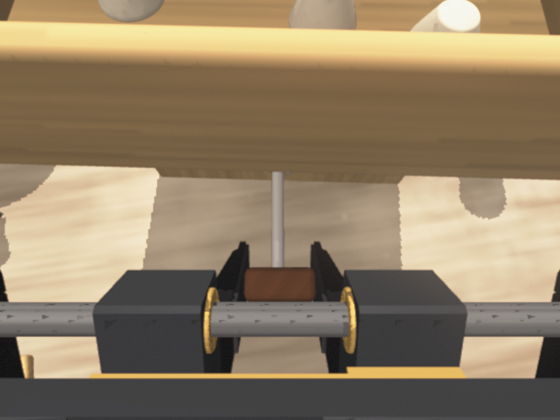

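The hook tip is inside the hole, with no contact. Going the rest of the way in.

>>> jog_arm --delta_pos '[[0.6, -0.1, 0], [1.2, -0.2, 0], [1.7, -0.3, 0], [1.7, -0.3, 0], [1.7, -0.3, 0]]' --rot '[[0, 0, 0], [0, 0, 0], [0, 0, 0], [0, 0, 0], [0, 0, 0]]' --hand '[2.2, 2.2, 2.2, 2.2, 2.2]'

```text
time_s: 20.1
tool_pos: [0.5822, 0.0019, 0.1911]
eef_rot: [0.951, -0.074, 0.3, 0.023]
contact_force: [-0.4, 0.0, -2.1]
gripper_width: 0.0297
```

Run:
```python
from h import *
where(); f=snap('scene','s19'); crop('s19',230,150,320,250,'c_s19',7)
```

```text
t 20.1 tcp [0.5822 0.0019 0.1911] grasp [0.5714 0.0035 0.2067] lean 35.05 psi -8.84 y [-0.154 -0.988  0.   ] F [-0.39  0.   -2.07] w 0.0297 q [-0.06 -0.37  2.23 -0.09  0.67  1.71]
```

View pics/c_s19.png

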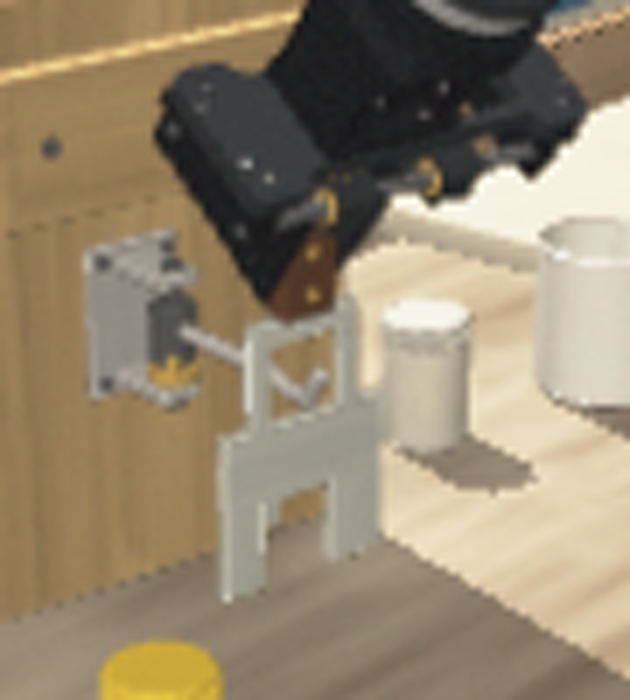

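Now lower gently until the hook takes the weight.

>>> jog_arm --delta_pos '[[0.1, 0, -0.6], [0.1, 0, -1.2], [0.1, 0, -1.7], [0.1, 0, -1.9], [0.1, 0, -1.9]]' --rot '[[0, 0, 0], [0, 0, 0], [0, 0, 0], [0, 0, 0], [0, 0, 0]]' --hand '[2.2, 2.2, 2.2, 2.2, 2.2]'

```text
time_s: 20.65
tool_pos: [0.5827, 0.0019, 0.1711]
eef_rot: [0.951, -0.074, 0.3, 0.023]
contact_force: [-0.2, 0.3, -2.4]
gripper_width: 0.0298
```

>>> jog_arm --delta_pos '[[0, 0, -0.1], [0, 0, -0.2], [0, 0, -0.2]]' --rot '[[0, 0, 0], [0, 0, 0], [0, 0, 0]]' --hand '[2.2, 2.2, 2.2]'

```text
time_s: 20.95
tool_pos: [0.5826, 0.0019, 0.1691]
eef_rot: [0.951, -0.074, 0.3, 0.023]
contact_force: [0.1, 0.3, -2.9]
gripper_width: 0.0296
```

>>> jog_arm --delta_pos '[[0, 0, -0.1], [0, 0, -0.1]]' --rot '[[0, 0, 0], [0, 0, 0]]' --hand '[2.2, 2.2]'

```text
time_s: 21.15
tool_pos: [0.5829, 0.0019, 0.1684]
eef_rot: [0.951, -0.074, 0.3, 0.023]
contact_force: [0.2, -0.6, -1.8]
gripper_width: 0.0296
```

Run:
```python
from h import *
where(); f=snap('scene','s20'); crop('s20',230,150,320,250,'c_s20',7)
```

```text
t 21.15 tcp [0.5829 0.0019 0.1684] grasp [0.5721 0.0036 0.1839] lean 35.01 psi -8.84 y [-0.154 -0.988  0.   ] F [ 0.18 -0.6  -1.81] w 0.0296 q [-0.06 -0.34  2.25 -0.09  0.63  1.72]
```

View pics/c_s20.png

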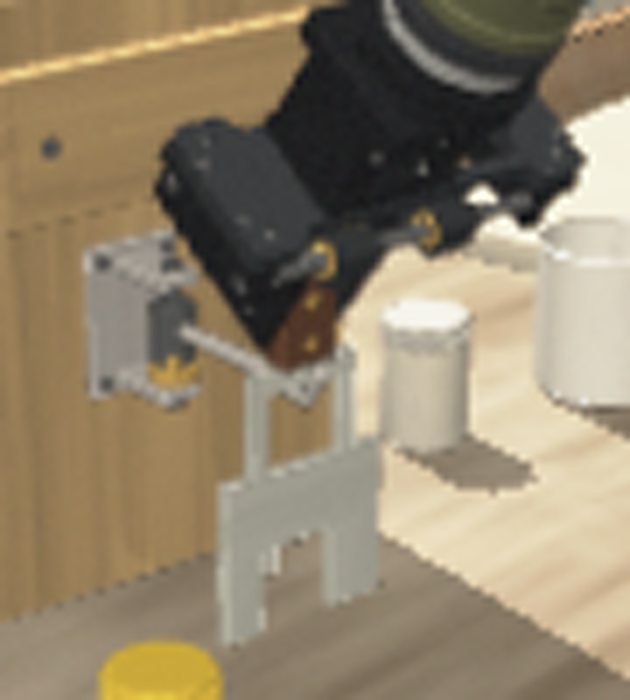

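>>> jog_arm --delta_pos '[[0, 0, -0.15], [0, 0, -0.15]]' --rot '[[0, 0, 0], [0, 0, 0]]' --hand '[2.2, 2.2]'

```text
time_s: 21.4
tool_pos: [0.5831, 0.0019, 0.1674]
eef_rot: [0.951, -0.073, 0.3, 0.023]
contact_force: [-1.3, 0.3, 0.9]
gripper_width: 0.0295
```

>>> jog_arm --delta_pos '[[0, 0, -0.15], [0, 0, -0.15]]' --rot '[[0, 0, 0], [0, 0, 0]]' --hand '[2.2, 2.2]'

```text
time_s: 21.6
tool_pos: [0.5834, 0.0019, 0.1666]
eef_rot: [0.951, -0.073, 0.301, 0.023]
contact_force: [-3.3, -0.7, 2.9]
gripper_width: 0.0297
```

It bears now. The -x force suggests the plate sits on the inner slope of the crook, so I shift it 3 mm outwards.

>>> jog_arm --delta_pos '[[0, 0, 0.15], [-0.3, 0.05, 0.15], [-0.3, 0.05, 0.15]]' --rot '[[0, 0, 0], [0, 0, 0], [0, 0, 0]]' --hand '[2.2, 2.2, 2.2]'

```text
time_s: 21.9
tool_pos: [0.5805, 0.0024, 0.1682]
eef_rot: [0.95, -0.073, 0.301, 0.023]
contact_force: [1.2, -0.9, -2.1]
gripper_width: 0.0298
```

>>> jog_arm --delta_pos '[[0, 0, -0.1], [0, 0, -0.2], [0, 0, -0.2]]' --rot '[[0, 0, 0], [0, 0, 0], [0, 0, 0]]' --hand '[2.2, 2.2, 2.2]'

```text
time_s: 22.2
tool_pos: [0.5807, 0.0023, 0.1667]
eef_rot: [0.95, -0.073, 0.302, 0.023]
contact_force: [-1.7, -0.5, 2.3]
gripper_width: 0.0297
```

>>> jog_arm --delta_pos '[[0, 0, 0.05], [0, 0, 0.05], [0, 0, 0.05], [0, 0, 0.05], [0, 0, 0.05], [0, 0, 0.05], [0, 0, 0.05]]' --rot '[[0, 0, 0], [0, 0, 0], [0, 0, 0], [0, 0, 0], [0, 0, 0], [0, 0, 0], [0, 0, 0]]' --hand '[2.9, 3.2, 3.8, 4.5, 5.5, 6.5, 6.5]'

```text
time_s: 22.9
tool_pos: [0.5807, 0.0024, 0.1671]
eef_rot: [0.95, -0.073, 0.301, 0.023]
contact_force: [0.9, -0.3, -0.0]
gripper_width: 0.0627
```

Run:
```python
from h import *
where(); f=snap('scene','s21'); crop('s21',230,150,320,250,'c_s21',7); snap('wrist','w21')
```

```text
t 22.9 tcp [0.5807 0.0024 0.1671] grasp [0.5699 0.004  0.1827] lean 35.2 psi -8.83 y [-0.154 -0.988  0.   ] F [ 0.93 -0.27 -0.04] w 0.0627 q [-0.06 -0.34  2.25 -0.09  0.62  1.72]
```

View pics/c_s21.png

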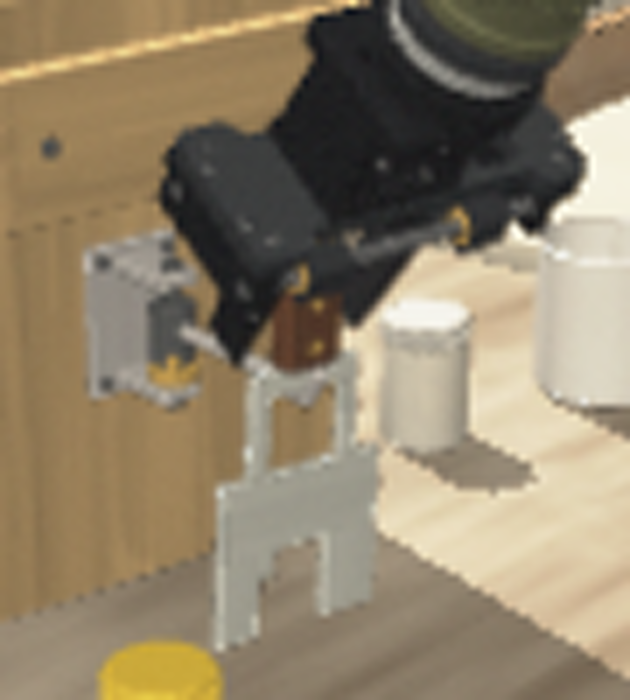

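View pics/w21.png

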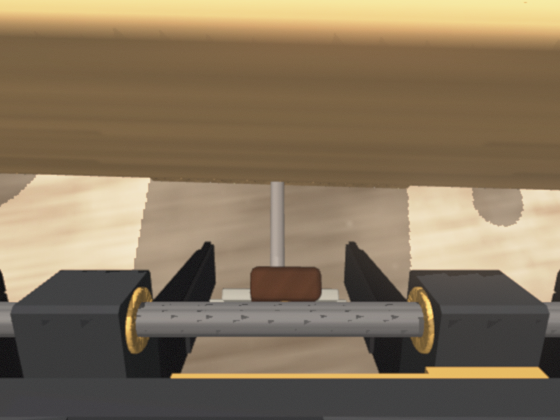

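It hangs on the hook. Retreat along the tool axis and let it settle.

>>> jog_arm --delta_pos '[[-0.6, 0.1, 0.8], [-1.7, 0.3, 2.5], [-3.4, 0.5, 4.9], [-5.7, 0.9, 8.2], [-8, 1, 9], [-12, 1, 9], [-14, 1, 9], [-14, 1, 9], [-14, 1, 9], [-14, 1, 9], [-14, 1, 9], [-14, 1, 9]]' --rot '[[0, 0, 0], [0, 0, 0], [0, 0, 0], [0, 0, 0], [0, 0, 0], [0, 0, 0], [0, 0, 0], [0, 0, 0], [0, 0, 0], [0, 0, 0], [0, 0, 0], [0, 0, 0]]' --hand '[6.5, 6.5, 6.5, 6.5, 6.5, 6.5, 6.5, 6.5, 6.5, 6.5, 6.5, 6.5]'

```text
time_s: 24.2
tool_pos: [0.441, 0.0123, 0.2567]
eef_rot: [0.951, -0.073, 0.301, 0.024]
contact_force: [0.8, -0.4, -0.4]
gripper_width: 0.0651
```

Run:
```python
from h import *
where(); f=snap('scene','s22'); crop('s22',230,150,320,250,'c_s22',7); snap('wrist','w22');snap('top','t22')
```

```text
t 24.2 tcp [0.441  0.0123 0.2567] grasp [0.4303 0.014  0.2722] lean 35.12 psi -8.82 y [-0.154 -0.988  0.001] F [ 0.75 -0.42 -0.37] w 0.0651 q [-0.06 -0.86  2.4  -0.07  0.99  1.69]
```

View pics/c_s22.png

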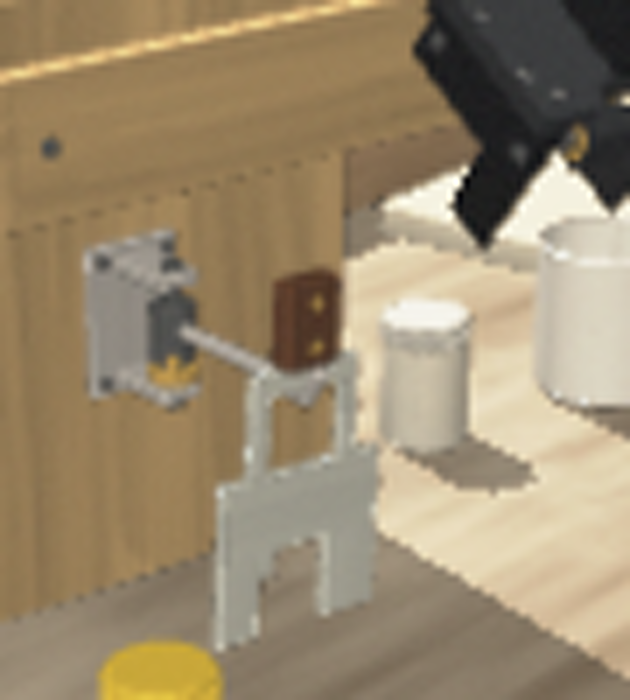

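View pics/w22.png

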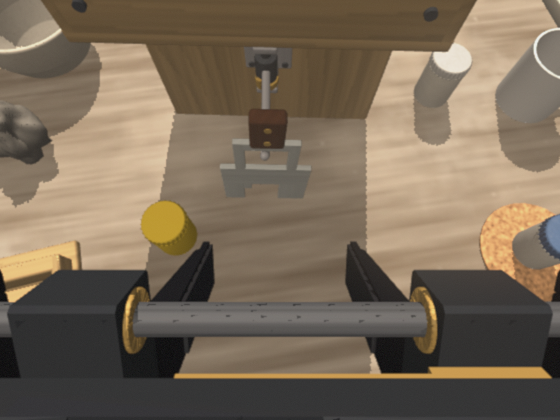

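>>> jog_arm --delta_pos '[[0, 0, 0], [0, 0, 0], [0, 0, 0], [0, 0, 0], [0, 0, 0], [0, 0, 0], [0, 0, 0], [0, 0, 0], [0, 0, 0], [0, 0, 0], [0, 0, 0], [0, 0, 0]]' --rot '[[0, 0, 0], [0, 0, 0], [0, 0, 0], [0, 0, 0], [0, 0, 0], [0, 0, 0], [0, 0, 0], [0, 0, 0], [0, 0, 0], [0, 0, 0], [0, 0, 0], [0, 0, 0]]' --hand '[6.5, 6.5, 6.5, 6.5, 6.5, 6.5, 6.5, 6.5, 6.5, 6.5, 6.5, 6.5]'

```text
time_s: 25.55
tool_pos: [0.4409, 0.0124, 0.2568]
eef_rot: [0.951, -0.073, 0.301, 0.024]
contact_force: [-0.4, 1.1, 0.3]
gripper_width: 0.065
```

Run:
```python
from h import *
where(); a=snap('scene','s23'); b=snap('wrist','w23');crop('w23',150,0,350,200,'c_w23',3.8);crop('s23',230,150,390,260,'c_s23',5)
d=cv2.absdiff(a['image'],ld('s22')['image'])[150:250,230:320]; print('scene diff',d.max(),(d>25).sum())
t=ld('t22');print(((ld('top0')['image'].astype(int)-t['image'])[140:210,345:440].__abs__()>30).sum())
```

```text
t 25.55 tcp [0.4409 0.0124 0.2568] grasp [0.4301 0.014  0.2723] lean 35.14 psi -8.82 y [-0.154 -0.988  0.   ] F [-0.36  1.14  0.33] w 0.065 q [-0.06 -0.86  2.4  -0.07  0.99  1.69]
scene diff 82 24
0
```

View pics/c_w23.png

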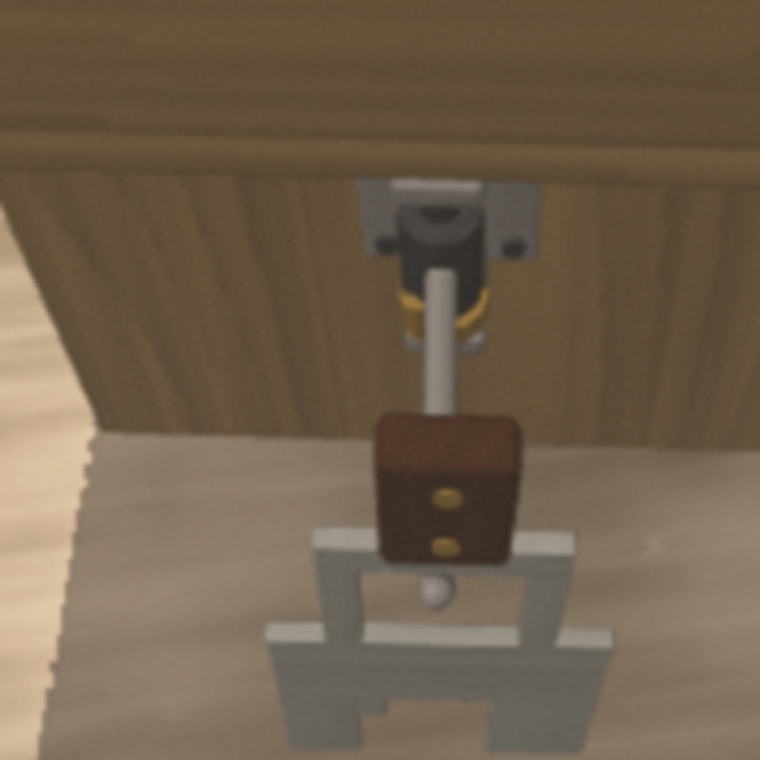

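View pics/c_s23.png

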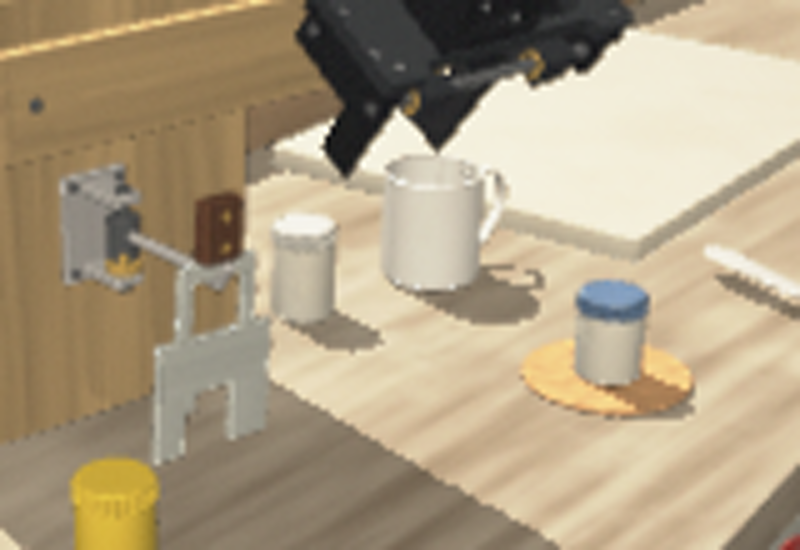

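Run:
```python
from h import *
b=ld('w23'); print('tip now',onz(b,(264.7,155.3),.152))
a=snap('scene','s24'); d=cv2.absdiff(a['image'],ld('s23')['image'])[150:250,230:320]; print(d.max(),(d>25).sum())
w=snap('wrist','w24'); d=cv2.absdiff(w['image'],b['image'])[0:230,180:350]; print(d.max(),(d>25).sum())
# template tilt: fit eye pose from wrist+scene corners
from scipy.optimize import least_squares
W=[((-.003,.03,.123),(318,551)),((-.003,-.03,.123),(572,556)),((-.003,.045,.075),(270,641)),((-.003,-.045,.075),(610,648)),((-.007,.015,.123),(383,560)),((-.007,-.015,.123),(509,562)),((-.003,.045,0),(290,748)),((-.003,-.045,0),(583,751))]
S=[((-.003,.03,.123),(178,266)),((-.003,-.03,.123),(255,255)),((-.003,.045,.075),(156,348)),((-.003,-.045,.075),(270,320)),((-.003,.045,0),(157,462))]
W=[(x,(150+y[0]/3.8,y[1]/3.8)) for x,y in W]; S=[(x,(230+y[0]/5,150+y[1]/5)) for x,y in S]
def res(p):
    R=Rot.from_euler('ZYX',p[3:]); return np.concatenate([(proj(f,R.apply([i for i,_ in L])+p[:3])-np.array([j for _,j in L])).ravel() for f,L in ((b,W),(a,S))])
q=least_squares(res,[.57,.004,.03,-.15,0,0],loss='soft_l1',x_scale=[.01]*3+[.1]*3)
R=Rot.from_euler('ZYX',q.x[3:]);print(q.x[:3].round(4),np.degrees(q.x[3:]).round(1),'eye',R.apply([0,0,.109])+q.x[:3],abs(q.fun).max())
```

```text
tip now [0.55628424 0.00665041 0.152     ]
6 0
6 0
[0.5697 0.0089 0.027 ] [-8.5  0.7  3. ] eye [0.57002462 0.00304566 0.13584135] 1.4153521116324441
```

```bash
python3 -c "
from station import hand_in
print(hand_in())"
```

```text
the job is handed in; nothing more can be done
None
```

The job is done and handed in at about 25.7 s of the 72 s allowed; `hand_in()` gives no verdict. I took the blue-lidded jar out and stood it on the cork mat. I then turned the hook against its stop, which I felt at about 11 N. Last, I lifted the template out of its stand and hung it by its hole in the crook.

**Last checks**
- **Template at rest:** two pictures in a row from both the scene and wrist cameras showed no change.
- **Template position:** the eye point measured (0.570, 0.003, 0.136) m, about 5 mm from the estimated crook; the limit is 15 mm. It hangs about 3° off vertical; the limit is about 11°.
- **Hook:** its tip was within 1 mm of where it stood after I first felt the stop.
- **Jar:** upright, set down within about 3 mm of the mat's measured centre.
- **Bystanders:** the top view around the white-lidded jar and the mug matches the start exactly. I did not measure the clay lump again; the arm never came close to it.
- **Robot:** about 12 cm back from the template and touching nothing.

**What went wrong or disagreed**
- **Jar grasp:** my first approach stopped short because joint 5 reached its range limit, so I turned the tool about 23° around the jar.
- **Lowering the template:** the plate first bore on the crook's inner slope, so I shifted it 3 mm outwards before letting go.
- **Crook position:** my two estimates differed by about 3 mm, and the measured eye height came out 4 mm below the nominal 0.140 m.

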